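# Load boards into the inspection carrier and scan them in

## Task

Load every circuit board lying on the bench into the aluminium inspection carrier, each in the bay with the colour of its sticker, pushed square and flush into the corner of the back rail and that bay's side stop. Then scan the loaded boards in, bay by bay from left to right (red, yellow, green, blue, skipping empty bays), so that the list matches the carrier: aim the hand scanner at each board's code label from about 10 cm, without bumping the boards, and hold it still there for a good second. Finish with the scanner hung back on its stand, the boards still flush, and the orange status clip moved from its rack onto the carrier's upturned end plate, upright with the edge well between its jaws; leave the other things on the bench where they are.

Things in the scene. Friction and masses are not known exactly. Their poses are not given: they have to be found in the camera images.
- carrier: Aluminium inspection carrier fixed to the bench: plate 126 x 432 x 4 mm, with a steel back rail along its far side and four side stops, 8 mm above the plate. Origin: underside, midway along the row of bays; x points to the rail (its face at x = +51 mm), y left, z up. Four bays 95 mm apart, from left: red, yellow, green, blue, with coloured tabs. Each bay's stop is on its left, x = -19 to +51, 8 mm wide.
- scanner: Pistol-shaped hand scanner, 200 g. Origin: the crook under it where head and handle meet; z up, x level as it hangs. Head 105 x 44 (wide) x 36 mm, nose forward and 50 deg down, to 75 mm from the crook; handle backward and 45 deg down, its end 64 mm lower than the crook; top at z = +46. The head's flat upright sides, 44 mm apart in y, are best pinched from above at x = +4, z = +20, over its centre of mass.
- scanner_window: Red window at the scanner's nose, 62 mm ahead of and 46 mm below its origin. Its z points out along the beam. The scanner reads by itself, in under a second, whatever way round the code lies, while it is held still with the middle of the label 50 to 160 mm in front of the window, within 12 mm of the beam's centre line in x and in y, the beam at most 55 deg from straight onto the label.
- stand: Scanner stand fixed to the bench: round black foot 110 mm across, 10 mm thick, 18 mm column, on it a roof-shaped ridge 26 mm wide (y), front slope 50 deg, back slope 45 deg down, each 42 mm long. Origin: centre of the foot's underside; the ridge's top is 110 mm above it, and there the scanner's origin lies when it hangs; x is the way the scanner's nose then looks.
- board_red: Circuit board module with a red sticker (may be absent): green board 84 x 58 mm (x, y), 6 mm thick, 90 g, with a finned heat sink 36 x 26 mm (x, y) in the middle, from 6 to 24 mm above its underside, to grip by its 26 mm width. Origin: centre of the underside, z up. The red sticker and the code label are at its -x end. In its bay x lies along the carrier's x, either way round.
- board_yellow: Circuit board module with a yellow sticker (may be absent): green board 84 x 58 mm (x, y), 6 mm thick, 90 g, with a finned heat sink 36 x 26 mm (x, y) in the middle, from 6 to 24 mm above its underside, to grip by its 26 mm width. Origin: centre of the underside, z up. The yellow sticker and the code label are at its -x end. In its bay x lies along the carrier's x, either way round.
- board_green: Circuit board module with a green sticker (may be absent): green board 84 x 58 mm (x, y), 6 mm thick, 90 g, with a finned heat sink 36 x 26 mm (x, y) in the middle, from 6 to 24 mm above its underside, to grip by its 26 mm width. Origin: centre of the underside, z up. The green sticker and the code label are at its -x end. In its bay x lies along the carrier's x, either way round.
- board_blue: Circuit board module with a blue sticker (may be absent): green board 84 x 58 mm (x, y), 6 mm thick, 90 g, with a finned heat sink 36 x 26 mm (x, y) in the middle, from 6 to 24 mm above its underside, to grip by its 26 mm width. Origin: centre of the underside, z up. The blue sticker and the code label are at its -x end. In its bay x lies along the carrier's x, either way round.
- label_red (a point): Middle of the white 19 mm label with a square black code on the red board's top, at x = -30, y = +12.5, z = 6.6 mm of the board.
- label_yellow (a point): Middle of the white 19 mm label with a square black code on the yellow board's top, at x = -30, y = +12.5, z = 6.6 mm of the board.
- label_green (a point): Middle of the white 19 mm label with a square black code on the green board's top, at x = -30, y = +12.5, z = 6.6 mm of the board.
- label_blue (a point): Middle of the white 19 mm label with a square black code on the blue board's top, at x = -30, y = +12.5, z = 6.6 mm of the board.
- bay_red (a point): Seat of the red bay: where the origin of the red board is when the board lies flat on the plate with its short edge flush against the back rail and its long edge flush against the bay's side stop (42 mm in front of the rail's face, 29 mm right of the stop's face, on the plate's top, 4 mm up). Axes as the carrier's.
- bay_yellow (a point): Seat of the yellow bay: where the origin of the yellow board is when the board lies flat on the plate with its short edge flush against the back rail and its long edge flush against the bay's side stop (42 mm in front of the rail's face, 29 mm right of the stop's face, on the plate's top, 4 mm up). Axes as the carrier's.
- bay_green (a point): Seat of the green bay: where the origin of the green board is when the board lies flat on the plate with its short edge flush against the back rail and its long edge flush against the bay's side stop (42 mm in front of the rail's face, 29 mm right of the stop's face, on the plate's top, 4 mm up). Axes as the carrier's.
- bay_blue (a point): Seat of the blue bay: where the origin of the blue board is when the board lies flat on the plate with its short edge flush against the back rail and its long edge flush against the bay's side stop (42 mm in front of the rail's face, 29 mm right of the stop's face, on the plate's top, 4 mm up). Axes as the carrier's.
- end_plate (a point): Middle of the top edge of the carrier's upturned end plate at its right end (y = -232 mm): upright sheet 90 mm long (carrier's x), 3 mm thick (y), its top 40 mm above the bench. Axes as the carrier's.
- clip: Orange sprung status clip like a short clothes peg, 24 mm wide (x), 62 mm high, 42 g, parked on the rack's strip, jaws down. Two levers on a pivot. Frame of the +y lever: x along the pivot, z up with the jaws shut, origin between the tips of the shut jaws. Its finger levers (z = 30 to 62 mm) lean out to 37 mm over their tops; squeezed along y till parallel (16 mm over all, about 10 N) the jaws open 17 mm.
- clip_pivot (a point): Middle of the clip's pivot, 28 mm above the jaw tips, in the plane midway between the jaws however far they are open. A good place to squeeze the finger levers is 25 mm above this point.
- clip_jaw (a joint): How far the clip is open: 0 jaws shut (1 mm gap), 0.58 rad fully squeezed open; about 0.1 rad when it bites a 3 mm edge.
- tag_rack: Rack fixed to the bench, on which the clip is parked: grey foot 100 x 64 x 8 mm with an upright steel strip 90 mm long (its x), 3 mm thick (y), its top edge 56 mm above the bench. Origin: centre of the underside.
- wipes_tub: Bystander: white tub with a red lid, 90 mm across, 150 mm high, far right. Origin: centre of its underside.
- fan_pair: Bystander: laptop twin fan module, about 70 x 135 mm, 12 mm high, left of the carrier. Origin: underside, midway between the fans.
- pry_tool: Bystander: blue plastic pry tool, 135 mm long, 6 mm high, beyond the carrier. Origin: underside of its shaft.
Mind the look-alikes: they are no part of the job. What is shaped like the board_yellow but brown or purple is not meant.

How it is judged:
By the outcome, as a careful person would: the job done as asked, in the order asked, and still so for the second after the job is handed in, with the robot touching nothing.
Of board_red, board_yellow, board_green, board_blue only 3 to 4 are there at a start; the rules pass over those that are not, and their reading is None.
At some moment in a run one of board_red, board_yellow, board_green, board_blue may be knocked a few centimetres aside while the robot is not near it.
It also fails if it takes over 210 s, if anything falls off the work surface, if the arm or the gripper's body presses on something with over 40 N, if the wrist force passes 120 N, or if a joint passes its speed limit or range.

## Robot

A 7-joint arm with a two-finger parallel gripper is mounted at the origin on the work surface. World frame = base frame: x ahead of the robot, y to its left, z up, the work surface at z = 0. Lengths are in m, angles in degrees, forces in N, time in s.
With the tool pointing down it reaches from about 0.425 to 0.875 m from the base axis. Payload 4.7 kg.
Tool frame: the origin (TCP) lies on the centre line of the jaws, within the pads' length; the fingertips stand env.nose_length ahead of it and the grasp point (between the pads) lies 8 mm behind it (env.nose_length is the distance from the TCP to the fingertips, in m); y points along the fingers, z is the direction in which the jaws open and shut, and the axes are right-handed (so a half turn about y gives the same grasp; the last joint's range is limited). The gripper opens to 87 mm and grips with 3 to 60 N. Pads are 19 mm wide; open, the fingers measure 117 mm over their backs; the gripper's body (75 mm by 190 mm) begins 51 mm behind the grasp point.
Start: joints at [71.11, 18.392, -4.016, 83.108, 1.295, 78.541, -3.26], TCP at [0.219, -0.612, 0.234] pointing down, gripper open.
Joint ranges: [-163.93, 163.93], [-17.29, 119.83], [-79.2, 71.16], [3.27, 140.29], [-89.18, 269.18], [5.43, 117.66], [-154.24, 154.24]. Speed limits (degrees/s): [147.25, 147.25, 180, 180, 180, 180, 180].

## Interface

Orientations are given as [roll, pitch, yaw] about the fixed x, y, z axes, in that order (R = Rz(yaw) Ry(pitch) Rx(roll)).
In Python, from cell import env, read_camera, camera_info, job, models gives the robot as it stands.
- The arm moves only by the tool move_arm, never from a script. Its argument "moves" is a list of rows, each a list of 6 numbers: the shift along the tool's x, y, z in mm, then the turn, a rotation vector about the tool's x, y, z in degrees. In form: [[x, y, z, ax, ay, az], ...]. A call has 1 to 20 rows; each row is the pose to reach, as a shift and turn from the pose commanded when the call began, along the tool's axes at that moment; what a row does not reach only later rows make up. A row lasts 1/12 s, in which the tool goes at most 41.7 mm and 7.16 degrees, less where a joint would pass 70% of its speed; a pose out of reach is approached as far as the arm can. A call with a gripper value outside its range is refused whole. "claw" is the finger opening in mm, from 0 to 87, set as the call begins (left out, the last holds). The fingers move at their own pace and stop on an object; "newtons" is the grip in N (left out, the last holds). Time passes only in rows, so rows that repeat a pose let the fingers close. It gives the time, the measured TCP pose, the force and the opening at its end, in the units of the state.
- env.get_obs(): the state, without advancing time (a new reading comes with each control period).
- read_camera(name): name is "scene" or "top" or "wrist"; returns (picture, depth): 384x512x3 uint8, red, green, blue; 384x512 float32, m along the optical axis (not along the pixel's ray), 0 where there is no reading.
- camera_info(name): a dict with "fx", "fy", "cx", "cy" (pixels), "R" (3x3) and "t" (3): a world point X has camera coordinates R X + t. Camera axes: x right, y down, z forward; pixel columns grow to the right and rows downward; lengths in m; the calibration is good to about 2 mm. The wrist camera is an equidistant fisheye: a pixel r from the principal point sees the ray r / f radians off the axis. A picture is of the moment at which its call begins: read the wrist's pose just before it. camera_info takes no time and is no camera call; for the wrist camera it gives the pose at the moment of the call.
- job.sign_off(): hands the job in, once; it reports no verdict.
Trained networks look in the newest picture that a camera, given by its name, has taken for a name from the list of things; names that differ only in an ending like _2 or _b are one class to them, and where a whole thing is asked for, a point or a joint stands for the part that bears it (a point fixed in the world has none). Each returns a list of dicts, best first, with "score" (0 to 1); they miss things now and then, are a little off and sometimes report something else, mostly with a low value. They report only what shows in the picture. A call takes as long as a camera call. They do not tell look-alikes from the thing itself.
- models.spot_in(target, camera): "point" ([x, y, z] in m, in world coordinates, good to about 4 mm: the middle of the surface that is visible of it).
- models.cut_out(target, camera): "mask" (384x512 bool, what is visible of it).
The state is a dict: "time_s": time; "qpos": joint angles; "joint_velocities": joint speeds; "effort": joint torques, N m; "tool_pos": TCP position; "tool_rot": TCP orientation; "force": force on the tool from outside, world axes, zero at the start; "wrist_torque": the same for the moment, N m; "grip_width": finger opening in m.
Only numpy, scipy, OpenCV 4.12 (cv2) and the standard library are available. Lean on these libraries where they do the work, as an engineer would, in place of code of your own. Each camera call takes 0.05 s, during which the arm holds its last target.

## Working session

There is one attempt and no reset: what is moved stays moved. The work goes in short steps, Python scripts to look and compute and a tool call to move; the robot and the scene stay as the last step left them, time stands still between calls to the robot, and variables do not carry over. Pictures are saved under pics/ and viewed, and the job is handed in when it is done.

Besides the shell and the picture viewer there is one more tool, called after "Emit:" as name(argument=value, ...), one argument or row to a line, values as JSON. move_arm: Moves the arm, as the interface text tells. Its arguments: {"type":"object","properties":{"moves":{"type":"array","items":{"type":"array","items":{"type":"number"}}},"claw":{"type":"number"},"newtons":{"type":"number"}},"required":["moves"]}

```bash
ls; mkdir -p pics; python3 - <<'E'
from cell import env, read_camera, camera_info, job, models
import cv2
for n in ["scene","top","wrist"]:
    p,d=read_camera(n); cv2.imwrite(f"pics/{n}0.png",p[:,:,::-1])
    c=camera_info(n); print(n,{k:(v.round(4).tolist() if hasattr(v,'round') and hasattr(v,'tolist') else v) for k,v in c.items()})
o=env.get_obs(); print(o); print(env.nose_length)
E
```

```text
pics
scene {'fx': 474.3334173342249, 'fy': 474.3334173342249, 'cx': 255.8806102621663, 'cy': 190.70197507488336, 'R': [[-0.0755, 0.997, 0.017], [0.7909, 0.0702, -0.6079], [-0.6072, -0.0324, -0.7939]], 't': [0.0805, -0.3616, 1.6615]}
top {'fx': 500.1120925770693, 'fy': 500.1120925770693, 'cx': 258.1714290364392, 'cy': 187.6952069025653, 'R': [[0.0165, -0.9998, -0.0113], [-0.9819, -0.0141, -0.1888], [0.1886, 0.0142, -0.9819]], 't': [-0.0468, 0.5441, 1.6528]}
wrist {'fx': 297.3186396354542, 'fy': 297.3186396354542, 'cx': 257.5259108257186, 'cy': 185.81302696135054, 'R': [[0.3374, -0.9413, -0.0019], [-0.8979, -0.3225, 0.2996], [-0.2826, -0.0994, -0.9541]], 't': [-0.6488, -0.0365, 0.3929]}
{'time_s': 0.15, 'qpos': array([71.1097189 , 18.42906994, -4.01462709, 83.15926521,  1.29565977,
       78.54125718, -3.25990415]), 'joint_velocities': array([-0.01735511, -0.1030591 , -0.04104397, -0.32041495, -0.06093269,
       -0.04650682, -0.01444938]), 'effort': array([-2.48763208e-04, -4.91796291e+01, -4.04714243e-01, -3.12877643e+01,
       -6.38978463e-02,  4.03854868e-02,  8.66861978e-05]), 'tool_pos': array([ 0.21889782, -0.61159971,  0.23271161]), 'tool_rot': array([-9.00843416e+01, -6.04397665e-03, -1.60300943e+02]), 'force': array([0.11329539, 0.52137102, 0.92285164]), 'wrist_torque': array([ 0.02130618,  0.0388355 , -0.04703092]), 'grip_width': 0.08721293032658659}
0.011
```

View pics/scene0.png

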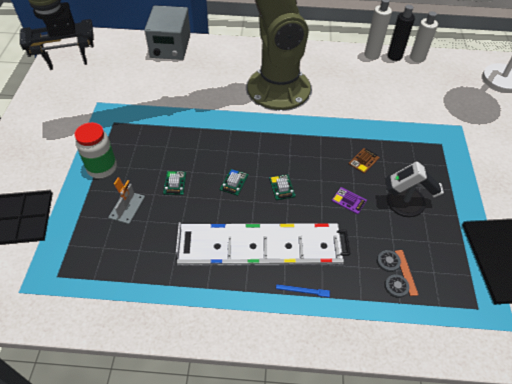

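View pics/top0.png

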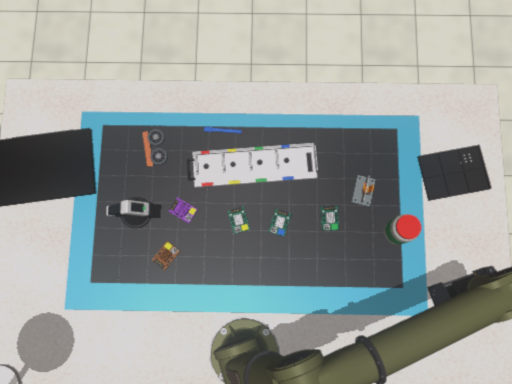

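View pics/wrist0.png

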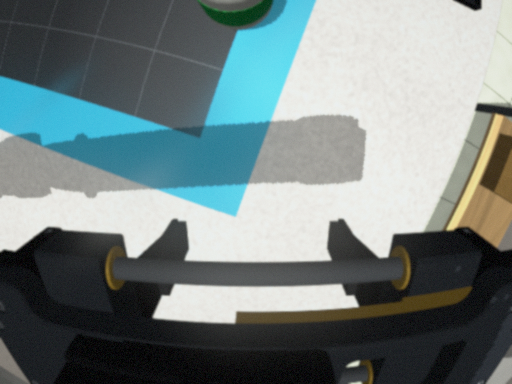

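```bash
cat > h.py <<'E'
from cell import env, read_camera, camera_info, job, models
import cv2, numpy as np
from scipy.spatial.transform import Rotation as Ro
def back(n,uv,d):
    c=camera_info(n); u,v=uv
    p=np.array([(u-c['cx'])/c['fx']*d,(v-c['cy'])/c['fy']*d,d])
    return np.array(c['R']).T@(p-np.array(c['t']))
def cloud(n,mask,D):
    c=camera_info(n); v,u=np.nonzero(mask&(D>0)); d=D[v,u]
    if n=='wrist':
        a=(u-c['cx'])/c['fx'];b=(v-c['cy'])/c['fy'];th=np.hypot(a,b);s=np.tan(th)/np.maximum(th,1e-9)
        P=np.stack([a*s*d,b*s*d,d],1)
    else: P=np.stack([(u-c['cx'])/c['fx']*d,(v-c['cy'])/c['fy']*d,d],1)
    return (P-np.array(c['t']))@np.array(c['R'])
def proj(n,X):
    c=camera_info(n); p=np.array(c['R'])@np.asarray(X)+np.array(c['t'])
    if n=='wrist':
        r=np.hypot(p[0],p[1]);th=np.arctan2(r,p[2]);q=th*p[:2]/max(r,1e-9)
    else: q=p[:2]/p[2]
    return np.array([c['cx']+c['fx']*q[0],c['cy']+c['fy']*q[1]])
def rayplane(n,uv,z):
    c=camera_info(n); a=(uv[0]-c['cx'])/c['fx'];b=(uv[1]-c['cy'])/c['fy']
    if n=='wrist':
        th=np.hypot(a,b);s=np.sin(th)/max(th,1e-9);r=np.array([a*s,b*s,np.cos(th)])
    else: r=np.array([a,b,1.])
    R=np.array(c['R']);o=-R.T@np.array(c['t']);r=R.T@r
    return o+r*(z-o[2])/r[2]
def TR(rot): return Ro.from_euler('xyz',rot,degrees=True)
def snap(n,name):
    p,d=read_camera(n); cv2.imwrite(f"pics/{name}.png",p[:,:,::-1]); return p,d
def crop(p,box,name,k=4):
    x0,y0,x1,y1=box; cv2.imwrite(f"pics/{name}.png",cv2.resize(p[y0:y1,x0:x1,::-1],None,fx=k,fy=k,interpolation=cv2.INTER_CUBIC))
def go(pos,rot,cur=None):
    """delta row from the current (measured) pose to target"""
    o=env.get_obs(); p0=o['tool_pos'];R0=TR(o['tool_rot'])
    if cur is not None: p0,R0=np.array(cur[0]),TR(cur[1])
    s=R0.inv().apply(np.array(pos)-p0)*1000; r=(R0.inv()*TR(rot)).as_rotvec(degrees=True)
    return np.round(np.r_[s,r],1).tolist()
E
python3 - <<'E'
from h import *
p,d=read_camera("top")
crop(p,(90,120,270,280),"topA"); crop(p,(220,130,400,260),"topB")
for t in ["carrier","scanner","stand","board_yellow","clip","tag_rack","end_plate"]:
    try:
        for r in models.spot_in(t,"top")[:6]: print(t,round(r['score'],2),np.round(r['point'],3),proj("top",r['point']).round())
    except Exception as e: print(t,e)
E
```

```text
carrier 0.64 [ 0.64  -0.022  0.003] [254. 164.]
scanner 0.98 [0.457 0.367 0.114] [133. 209.]
stand 0.7 [ 0.432 -0.114  0.013] [280. 222.]
stand 0.59 [0.436 0.388 0.006] [135. 219.]
board_yellow 0.92 [0.438 0.029 0.01 ] [238. 220.]
board_yellow 0.77 [0.474 0.223 0.009] [183. 209.]
board_yellow 0.76 [0.315 0.273 0.006] [166. 255.]
clip 0.4 [ 0.545 -0.399  0.086] [366. 187.]
tag_rack 0.7 [0.433 0.389 0.009] [134. 220.]
tag_rack 0.66 [ 0.541 -0.394  0.008] [360. 193.]
end_plate 0.65 [ 0.638 -0.016 -0.001] [253. 164.]
end_plate 0.6 [0.438 0.027 0.009] [239. 220.]
```

View pics/topA.png

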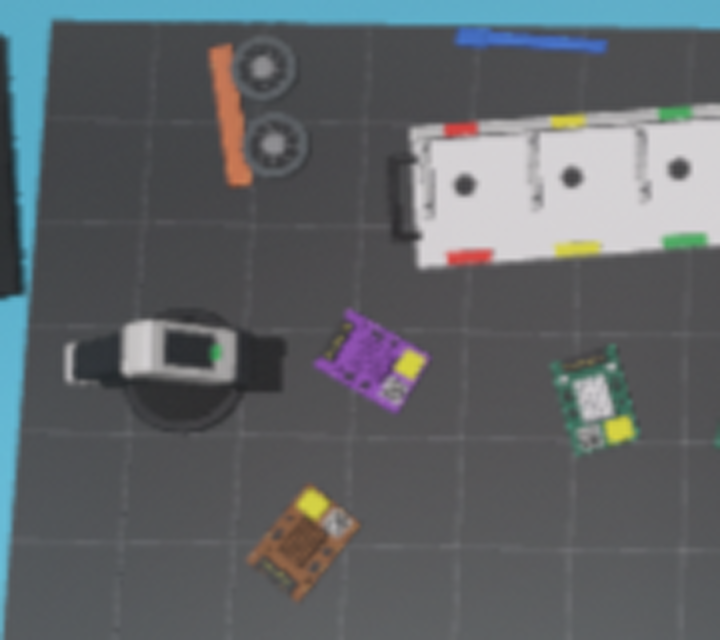

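View pics/topB.png

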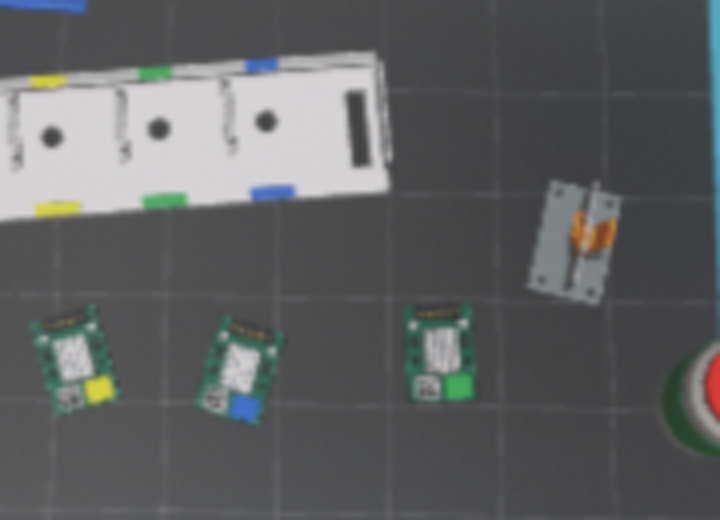

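```bash
python3 - <<'E'
from h import *
c=camera_info("wrist");print(-np.array(c['R']).T@c['t'])
print(go([.47,-.12,.32],[-90,0,180]))
E
```

```text
[ 0.2972442  -0.58365669  0.38538267]
[-402.1, -86.5, -378.6, -0.0, 19.7, 0.0]
```

Emit:
move_arm(
  moves=[
    [-402, -86, -379, 0, 19.7, 0],
    [-402, -86, -379, 0, 19.7, 0],
    [-402, -86, -379, 0, 19.7, 0],
    [-402, -86, -379, 0, 19.7, 0],
    [-402, -86, -379, 0, 19.7, 0],
    [-402, -86, -379, 0, 19.7, 0],
    [-402, -86, -379, 0, 19.7, 0],
    [-402, -86, -379, 0, 19.7, 0],
    [-402, -86, -379, 0, 19.7, 0],
    [-402, -86, -379, 0, 19.7, 0],
    [-402, -86, -379, 0, 19.7, 0],
    [-402, -86, -379, 0, 19.7, 0],
    [-402, -86, -379, 0, 19.7, 0],
    [-402, -86, -379, 0, 19.7, 0],
    [-402, -86, -379, 0, 19.7, 0],
    [-402, -86, -379, 0, 19.7, 0],
    [-402, -86, -379, 0, 19.7, 0],
  ],
)

```text
time_s: 1.97
tool_pos: [0.4693, -0.1209, 0.3193]
tool_rot: [-90.0, -0.0, 179.9]
force: [-0.4, -0.7, 0.1]
grip_width: 0.087
```

```bash
python3 - <<'E'
from h import *
p,d=snap("wrist","w1"); o=env.get_obs(); print(o['time_s'],o['tool_pos'],o['tool_rot'],o['qpos'])
snap("top","t1")
E
```

```text
2.0167 [ 0.46907991 -0.12132403  0.31922112] [-8.99711059e+01 -4.43352233e-02  1.79845209e+02] [ 41.47951964  -2.7267748  -28.78805776  96.87399548  -1.27875634
  85.55428797 -77.33595681]
```

View pics/w1.png

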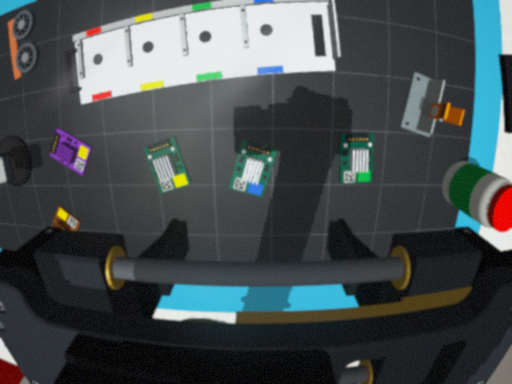

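```bash
python3 - <<'E'
from h import *
p,d=read_camera("wrist")
crop(p,(65,0,215,110),"w1a",5);crop(p,(200,0,350,100),"w1b",5)
for r in models.cut_out("board_yellow","wrist"):
    m=r['mask']; v,u=np.nonzero(m)
    pts=np.array([rayplane("wrist",(a,b),.006)[:2] for a,b in zip(u,v)],np.float32)*1000
    rc=cv2.minAreaRect(pts.astype(np.float32)); P=cloud("wrist",m,d)
    print(round(r['score'],2),u.mean().round(),v.mean().round(),np.round(rc[0],1),np.round(rc[1],1),round(rc[2],1),np.percentile(P[:,2],[5,50,95]).round(4), p[m].mean(0).round())
for r in models.cut_out("carrier","wrist")[:1]:
    m=r['mask'];P=cloud("wrist",m,d); print(r['score'],m.sum(),np.percentile(P[:,2],[2,25,50,75,98]).round(4)); 
    q=P[abs(P[:,2]-.004)<.006][:,:2]*1000
    rc=cv2.minAreaRect(q.astype(np.float32)); print(rc)
E
```

```text
0.89 66.0 220.0 [328.9 266.9] [60.5 61.1] 54.1 [0.0028 0.0075 0.0252] [121.  99.  43.]
0.75 70.0 151.0 [474.3 225.6] [88.2 60.4] 60.5 [0.0057 0.0085 0.0251] [118.  79. 122.]Traceback (most recent call last):
  File "<stdin>", line 6, in <module>
  File "h.py", line 22, in rayplane
    c=camera_info(n); a=(uv[0]-c['cx'])/c['fx'];b=(uv[1]-c['cy'])/c['fy']
ValueError: time passes only in moves, steps and waits
```

View pics/w1a.png

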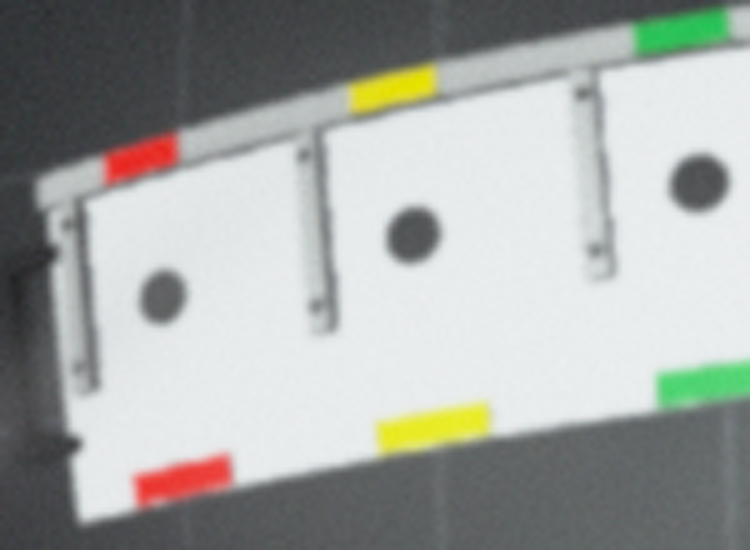

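View pics/w1b.png

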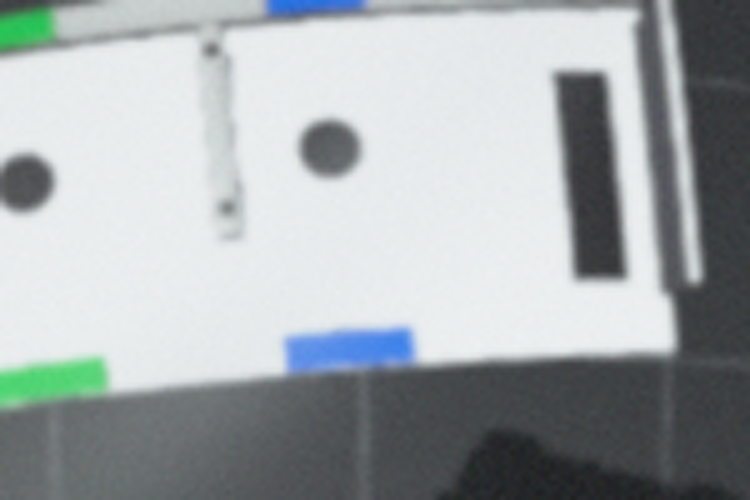

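```bash
python3 - <<'E'
s=open('h.py').read()
s=s.replace("from scipy","_ci=camera_info\n_cache={}\ndef camera_info(n):\n    if n not in _cache: _cache[n]=_ci(n)\n    return _cache[n]\nfrom scipy",1)
open('h.py','w').write(s)
E
python3 - <<'E'
from h import *
p,d=read_camera("wrist")
def rp(u,v,z=.004): return rayplane("wrist",(u,v),z)[:2]*1000
A=lambda x,y:(65+x/5,y/5)
B=lambda x,y:(200+x/5,y/5)
fl=rp(*A(78,522));fr=rp(*B(675,352))
print("front corners",fl,fr,np.linalg.norm(fl-fr)); e=fl-fr; yaw=np.degrees(np.arctan2(-e[0],e[1]));print("yaw",yaw)
m=(fl+fr)/2; y=e/np.linalg.norm(e); x=np.array([y[1],-y[0]])
O=m+63*x; print("O",O)
def loc(P): P=P-O; return np.round([P@x,P@y],1)
for n,q in dict(redstopR_front=A(97,385),yelstopR=A(334,328),grnstopR=A(612,275),yelL=A(314,328)).items(): print(n,loc(rp(*q,.004)),loc(rp(*q,.012)))
for n,q in dict(blustopR=B(240,235),holeb=B(330,150),holeg=B(27,182),tabb=B(350,352)).items(): print(n,loc(rp(*q,.004)),loc(rp(*q,.012)))
for n,q in dict(railbaseL=A(90,200),railbaseM=A(460,100)).items(): print(n,loc(rp(*q,.004)))
for n,q in dict(railbaseR=B(640,15)).items(): print(n,loc(rp(*q,.004)))
for n,q in dict(endtop_front=B(693,280),endtop_back=B(665,0)).items(): print(n,loc(rp(*q,.040)))
# boards
hsv=cv2.cvtColor(p,cv2.COLOR_RGB2HSV)
g=cv2.inRange(hsv,(60,60,30),(95,255,200))
for nm,box in dict(yellow=(140,135,195,195),blue=(225,137,285,200),green=(335,130,380,190)).items():
    x0,y0,x1,y1=box; mm=np.zeros_like(g);mm[y0:y1,x0:x1]=1
    # any non-gray bright or saturated
    sel=(mm>0)&((hsv[...,1]>85)&(hsv[...,2]>40)|(hsv[...,2]>130))
    n,l,st,_=cv2.connectedComponentsWithStats(sel.astype(np.uint8)); k=1+np.argmax(st[1:,4]); 
    v,u=np.nonzero(l==k)
    pts=np.array([rp(a,b,.006) for a,b in zip(u,v)],np.float32); rc=cv2.minAreaRect(pts)
    print(nm,np.round(rc[0],1),np.round(rc[1],1),round(rc[2],1),st[k,:4])
    w=(l==k)&(hsv[...,1]<60)&(hsv[...,2]>130)
    P=cloud("wrist",(l==k),d); t=P[P[:,2]>.02]; print("  sink top",np.median(t,0).round(4) if len(t) else None,len(t), np.percentile(P[:,2],[2,50,98]).round(3), cv2.minAreaRect((t[:,:2]*1000).astype(np.float32)) if len(t) else '')
E
```

```text
front corners [555.80150816 190.09157178] [ 595.34807976 -242.16522607] 434.0620584746139
yaw 5.227358754937522
O [638.31277747 -20.29701653]
redstopR_front [-16.6 201.7] [-18.  196.7]
yelstopR [-17.3 106.8] [-18.7 103.4]
grnstopR [-17.4  11. ] [-18.7   9.3]
yelL [-15.8 114.1] [-17.2 110.6]
blustopR [-17.2 -84.4] [-18.5 -84.5]
holeb [   7.9 -114.5] [   6.1 -114.1]
holeg [  8.5 -20.3] [  6.7 -21.5]
tabb [ -57.5 -114.6] [ -58.1 -114.2]
railbaseL [ 50.7 198.2]
railbaseM [50.9 56.1]
railbaseR [  49.6 -216.9]
endtop_front [ -44.  -214.7]
endtop_back [  43.5 -215.5]
yellow [441.6  30.4] [84.2 58.7] 16.7 [144 137  47  56]
  sink top [0.4419 0.0306 0.0244] 316 [0.005 0.008 0.026] ((441.7959899902344, 30.568727493286133), (37.42478942871094, 26.899940490722656), 16.378280639648438)
blue [ 435.2 -111.7] [59.  85.7] 73.8 [229 139  48  59]
  sink top [ 0.4365 -0.113   0.0245] 236 [0.002 0.007 0.025] ((435.82537841796875, -111.74019622802734), (26.060447692871094, 36.39247131347656), 73.76639556884766)
green [ 453.5 -284. ] [86.  60.8] 3.4 [339 133  35  51]
  sink top [ 0.4547 -0.284   0.0242] 284 [0.002 0.007 0.025] ((453.825927734375, -283.7493896484375), (36.177879333496094, 26.678272247314453), 4.940164089202881)
```

```bash
python3 - <<'E'
from h import *
o=env.get_obs(); print(o['tool_pos'],o['tool_rot'],o['joint_velocities'].round(2))
print(go([.4418,.0306,.08],[-90,0,-163.5]))
E
```

```text
[ 0.4693084  -0.12078556  0.31932581] [-8.99985523e+01 -2.56563006e-02  1.79869038e+02] [-0.22  0.05 -0.4  -0.14 -0.07  0.03  0.  ]
[27.7, 239.3, -151.3, 0.0, -16.6, 0.0]
```

Emit:
move_arm(
  moves=[
    [27.7, 120, -151.3, 0, -16.6, 0],
    [27.7, 120, -151.3, 0, -16.6, 0],
    [27.7, 120, -151.3, 0, -16.6, 0],
    [27.7, 120, -151.3, 0, -16.6, 0],
    [27.7, 239.3, -151.3, 0, -16.6, 0],
    [27.7, 239.3, -151.3, 0, -16.6, 0],
    [27.7, 239.3, -151.3, 0, -16.6, 0],
    [27.7, 239.3, -151.3, 0, -16.6, 0],
    [27.7, 239.3, -151.3, 0, -16.6, 0],
    [27.7, 239.3, -151.3, 0, -16.6, 0],
  ],
  claw=50,
)

```text
time_s: 3.05
tool_pos: [0.4418, 0.0314, 0.0801]
tool_rot: [-90.0, -0.1, -163.4]
force: [1.8, 0.8, 0.6]
grip_width: 0.0498
```

```bash
python3 - <<'E'
from h import *
snap("wrist","w2")
o=env.get_obs(); print(o['tool_pos'],o['tool_rot'],o['joint_velocities'].round(2),o['time_s'])
print(go([.4418,.0306,.0195],[-90,0,-163.5]))
E
```

```text
[0.44311479 0.0312226  0.08125148] [-8.99782022e+01  8.27949071e-02 -1.63450528e+02] [ 0.06 -1.21  0.15 -1.31 -0.01 -0.04 -0.04] 3.1
[1.5, 61.7, 0.2, -0.0, 0.0, -0.1]
```

View pics/w2.png

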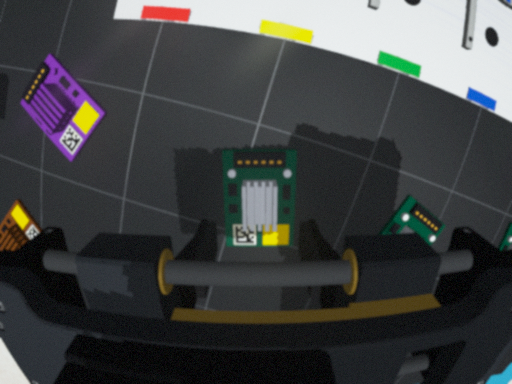

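Emit:
move_arm(
  moves=[
    [0.5, 30, 0, 0, 0, 0],
    [0.5, 50, 0, 0, 0, 0],
    [0.5, 60.5, 0, 0, 0, 0],
    [0.5, 60.5, 0, 0, 0, 0],
    [0.5, 60.5, 0, 0, 0, 0],
  ],
)

```text
time_s: 3.52
tool_pos: [0.4427, 0.0313, 0.0208]
tool_rot: [-90.0, 0.1, -163.4]
force: [-0.1, 0.2, 0.6]
grip_width: 0.0501
```

Emit:
move_arm(
  moves=[
    [0, 0, 0, 0, 0, 0],
    [0, 0, 0, 0, 0, 0],
    [0, 0, 0, 0, 0, 0],
    [0, 0, 0, 0, 0, 0],
    [0, 0, 0, 0, 0, 0],
    [0, 0, 0, 0, 0, 0],
  ],
  claw=15,
  newtons=20,
)

```text
time_s: 4.02
tool_pos: [0.4421, 0.0313, 0.0203]
tool_rot: [-90.0, 0.0, -163.4]
force: [-0.6, -0.2, 3.4]
grip_width: 0.026
```

```bash
cat > seat.py <<'E'
import numpy as np
O=np.array([.6383,-.0203]);YAW=5.2
c,s=np.cos(np.radians(YAW)),np.sin(np.radians(YAW))
X=np.array([c,s]);Y=np.array([-s,c])
def w(lx,ly,z): return [*(O+X*lx/1000+Y*ly/1000),z]
def loc(p): q=np.array(p[:2])-O; return (q@X*1000).round(1),(q@Y*1000).round(1)
S=dict(yellow=77,green=-18,blue=-113.5)
ROT=[-90,0,-180+YAW]
E
python3 - <<'E'
from h import *; import seat
o=env.get_obs(); print(o['tool_pos'],o['tool_rot'],o['grip_width'],o['force'])
p,r=o['tool_pos'],o['tool_rot']
print(go(p+[0,0,.06],r), go(seat.w(9-8,77-8,.085),seat.ROT),go(seat.w(9-8,77-8,.03),seat.ROT))
E
```

```text
[0.44205749 0.03132068 0.02025365] [-8.99558742e+01  3.70269274e-02 -1.63403999e+02] 0.025993136476533788 [-0.56019764 -0.21826253  3.40452322]
[-0.0, -60.0, 0.0, 0.0, 0.0, 0.0] [-188.0, -64.6, 38.1, -0.0, 11.4, -0.0] [-187.9, -9.6, 38.1, -0.0, 11.4, -0.0]
```

Emit:
move_arm(
  moves=[
    [0, -40, 0, 0, 0, 0],
    [0, -65, 0, 0, 0, 0],
    [-188, -65, 38, 0, 11.4, 0],
    [-188, -65, 38, 0, 11.4, 0],
    [-188, -65, 38, 0, 11.4, 0],
    [-188, -65, 38, 0, 11.4, 0],
    [-188, -65, 38, 0, 11.4, 0],
    [-188, -65, 38, 0, 11.4, 0],
    [-188, -65, 38, 0, 11.4, 0],
    [-188, -65, 38, 0, 11.4, 0],
    [-188, -65, 38, 0, 11.4, 0],
  ],
)

```text
time_s: 4.93
tool_pos: [0.6311, 0.0487, 0.0843]
tool_rot: [-90.0, -0.1, -174.8]
force: [-0.1, -0.9, -1.3]
grip_width: 0.0256
```

```bash
python3 - <<'E'
from h import *; import seat
snap("wrist","w3")
o=env.get_obs(); print(o['tool_pos'],o['tool_rot'],o['grip_width'],seat.loc(o['tool_pos']),o['force'])
print(go(seat.w(9-8,77-8,.03),seat.ROT))
E
```

```text
[0.63130869 0.04859262 0.08464261] [-8.99548839e+01 -6.01878275e-02 -1.74781556e+02] 0.02603524446299788 (np.float64(-0.7), np.float64(69.2)) [-0.33309611 -0.86951801 -0.57063283]
[-1.8, 54.6, 0.2, -0.0, 0.0, 0.1]
```

View pics/w3.png

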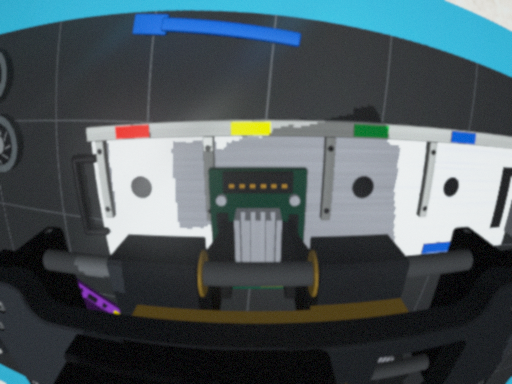

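```bash
python3 - <<'E'
from h import *
p=cv2.imread("pics/w3.png")[:,:,::-1]
crop(p,(85,110,235,230),"w3a",5);crop(p,(230,110,380,230),"w3b",5)
E
```

```text
(no output)
```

View pics/w3a.png

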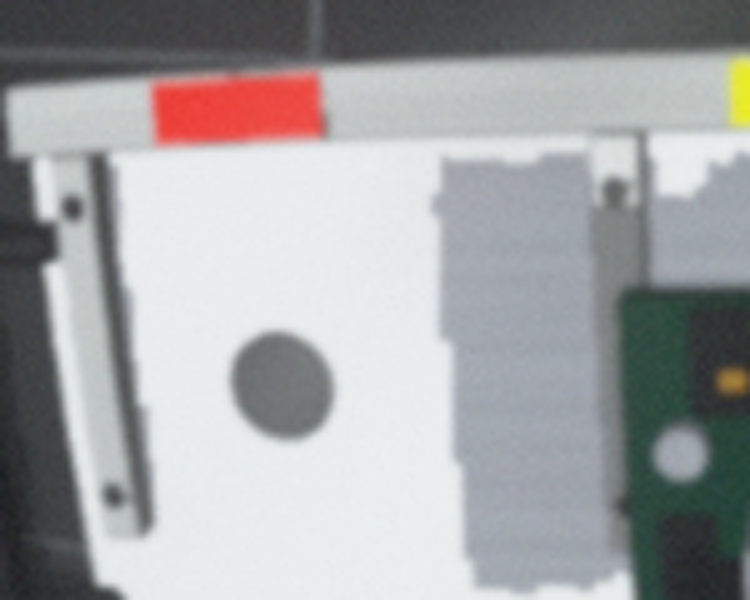

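View pics/w3b.png

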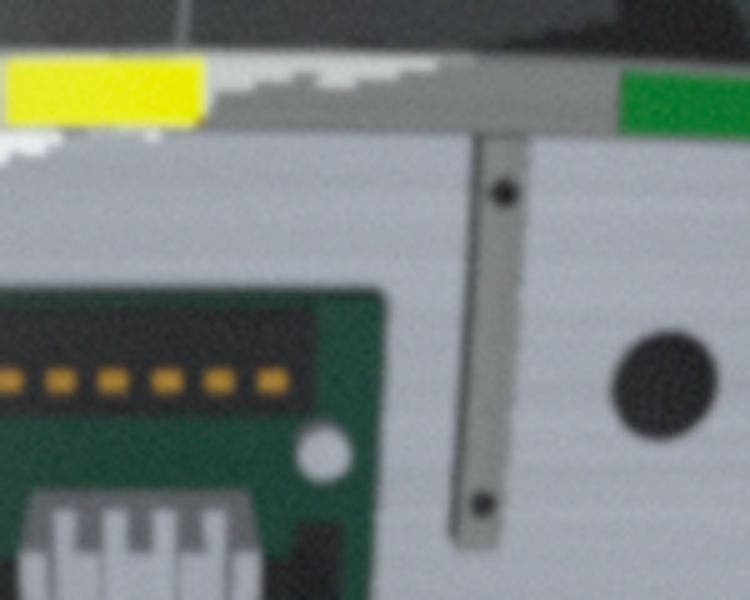

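```bash
python3 - <<'E'
from h import *; import seat
A=lambda x,y:(85+x/5,110+y/5)
B=lambda x,y:(230+x/5,110+y/5)
def L(q,z): P=rayplane("wrist",q,z); return P[:2].round(4),seat.loc(P)
R=[]
for q in [A(110,153),A(440,145),A(700,138),B(200,132),B(450,134),B(740,142)]:
    P,l=L(q,.004);R.append(P);print("rail",P,l)
R=np.array(R);f=np.polyfit(R[:,1],R[:,0],1);print("yaw",-np.degrees(np.arctan(f[0])),(R[:,0]-np.polyval(f,R[:,1])).round(4))
print("red face base",L(A(118,180),.004)[1],L(A(152,525),.004)[1])
print("yel face base",L(A(649,160),.004)[1],L(A(649,280),.004)[1],"top",L(A(640,160),.012)[1])
print("grn face top",L(B(526,160),.012)[1],L(B(497,545),.012)[1])
# board corners at current height
o=env.get_obs();zb=o['tool_pos'][2]-.0203+.006
for q in [A(622,292),B(385,292)]: print("board far corner",L(q,zb)[1])
E
```

```text
rail [0.67   0.1825] (np.float64(49.9), np.float64(199.1))
rail [0.6745 0.1215] (np.float64(48.9), np.float64(138.0))
rail [0.6786 0.0791] (np.float64(49.1), np.float64(95.3))
rail [0.6827 0.0438] (np.float64(50.0), np.float64(59.9))
rail [0.6865 0.004 ] (np.float64(50.3), np.float64(19.9))
rail [ 0.6915 -0.046 ] (np.float64(50.6), np.float64(-30.5))
yaw 5.481561455234628 [ 0.0007 -0.0006 -0.0006  0.0001  0.0001  0.0003]
red face base (np.float64(45.2), np.float64(198.0)) (np.float64(-19.0), np.float64(200.7))
yel face base (np.float64(45.7), np.float64(103.6)) (np.float64(26.1), np.float64(104.2)) top (np.float64(47.0), np.float64(103.8))
grn face top (np.float64(47.6), np.float64(9.2)) (np.float64(-17.4), np.float64(9.2))
board far corner (np.float64(40.8), np.float64(97.6))
board far corner (np.float64(40.8), np.float64(40.9))
```

Emit:
move_arm(
  moves=[
    [0, 30, 0, 0, 0, 0],
    [0, 50, 0, 0, 0, 0],
    [0, 58, 0, 0, 0, 0],
    [0, 58, 0, 0, 0, 0],
    [0, 59.5, 0, 0, 0, 0],
    [0, 59.5, 0, 0, 0, 0],
    [0, 59.5, 0, 0, 0, 0],
  ],
)

```text
time_s: 5.57
tool_pos: [0.6333, 0.0489, 0.0264]
tool_rot: [-90.0, 0.1, -174.8]
force: [0.2, -0.2, -0.9]
grip_width: 0.026
```

```bash
cat > st.py <<'E'
from h import *; import seat
o=env.get_obs(); l=seat.loc(o['tool_pos']); f=o['force']
print(round(o['time_s'],2),"loc",l[0],l[1],"z",(o['tool_pos'][2]*1000).round(2),"rot",o['tool_rot'].round(2),"grip",round(o['grip_width']*1000,2),"Fx %.1f Fy %.1f Fz %.1f"%(f[:2]@seat.X,f[:2]@seat.Y,f[2]),"T",o['wrist_torque'].round(2))
E
python3 st.py
```

```text
5.57 loc 1.3 69.4 z 26.41 rot [-8.999e+01  1.000e-01 -1.748e+02] grip 25.99 Fx 0.2 Fy -0.2 Fz -0.9 T [ 0.   -0.01  0.02]
```

Emit:
move_arm(
  moves=[
    [0, 1, 0, 0, 0, 0],
    [0, 2, 0, 0, 0, 0],
    [0, 2, 0, 0, 0, 0],
    [-3, 2, 0, 0, 0, 0],
    [-4, 2, 0, 0, 0, 0],
    [-4, 2, 0, 0, 0, 0],
  ],
)

```text
time_s: 6.07
tool_pos: [0.6368, 0.0492, 0.0238]
tool_rot: [-90.0, -0.0, -174.8]
force: [-2.9, -0.2, 5.8]
grip_width: 0.0255
```

```bash
python3 st.py
```

```text
6.07 loc 4.8 69.3 z 23.81 rot [-8.998e+01 -2.000e-02 -1.748e+02] grip 25.54 Fx -2.9 Fy 0.1 Fz 5.8 T [-0.11  0.78 -0.05]
```

Emit:
move_arm(
  moves=[
    [-2, -0.3, 0, 0, 0, 0],
    [-4, -0.3, 0, 0, 0, 0],
    [-5, -0.3, 0, 0, 0, 0],
    [-6, -0.3, 0, 0, 0, 0],
    [-6, -0.3, 0, 0, 0, 0],
  ],
)

```text
time_s: 6.48
tool_pos: [0.6424, 0.0497, 0.0238]
tool_rot: [-90.0, -0.1, -174.8]
force: [-3.7, -1.4, 6.7]
grip_width: 0.0257
```

```bash
python3 st.py
```

```text
6.48 loc 10.4 69.3 z 23.77 rot [-8.998e+01 -7.000e-02 -1.748e+02] grip 25.67 Fx -3.8 Fy -1.1 Fz 6.7 T [-0.18  0.96 -0.07]
```

Emit:
move_arm(
  moves=[
    [-1, -0.5, 0, 0, 0, 0],
    [-2, -0.5, 0, 0, 0, 0],
    [-2, -0.5, 0, 0, 0, 0],
  ],
)

```text
time_s: 6.73
tool_pos: [0.6424, 0.0497, 0.0238]
tool_rot: [-90.0, -0.3, -174.8]
force: [-7.9, -0.3, 7.6]
grip_width: 0.0258
```

```bash
python3 st.py; python3 - <<'E'
from h import *
p,d=snap("wrist","w4"); crop(p,(170,110,330,230),"w4a",5)
E
```

```text
6.73 loc 10.4 69.4 z 23.78 rot [ -89.96   -0.31 -174.8 ] grip 25.8 Fx -7.9 Fy 0.4 Fz 7.6 T [-0.24  1.87  0.  ]
```

View pics/w4a.png

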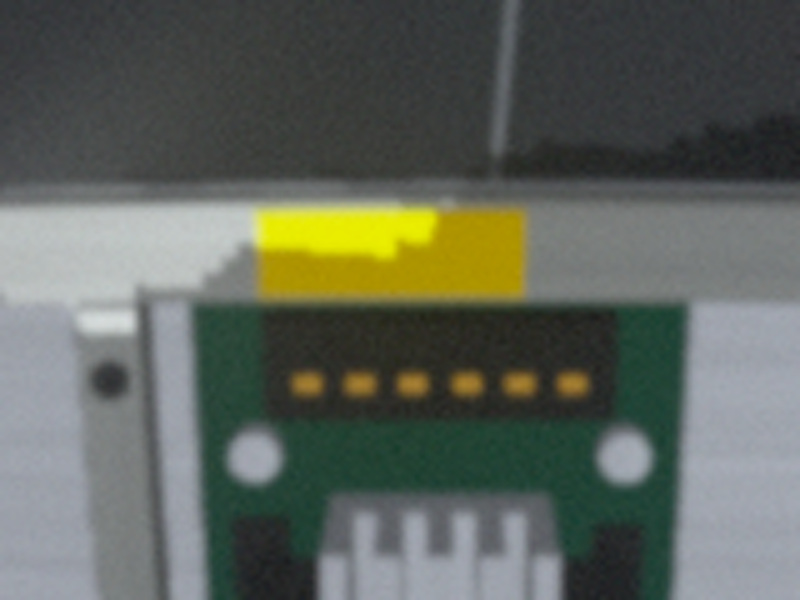

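Emit:
move_arm(
  moves=[
    [0, 0, -2, 0, 0, 0],
    [0, 0, -4, 0, 0, 0],
    [0, 0, -5, 0, 0, 0],
    [0, 0, -6, 0, 0, 0],
    [0, 0, -6, 0, 0, 0],
  ],
)

```text
time_s: 7.2
tool_pos: [0.6423, 0.0502, 0.0239]
tool_rot: [-89.6, -0.3, -175.0]
force: [-8.1, -8.3, 9.2]
grip_width: 0.026
```

```bash
python3 st.py
```

```text
7.2 loc 10.4 69.8 z 23.88 rot [ -89.58   -0.34 -174.97] grip 26.05 Fx -8.8 Fy -7.5 Fz 9.2 T [-1.78  1.85 -0.02]
```

Emit:
move_arm(
  moves=[
    [1.5, -1.5, 0, 0, 0, 0],
    [1.5, -1.5, 0, 0, 0, 0],
    [1.5, -1.5, 0, 0, 0, 0],
  ],
)

```text
time_s: 7.45
tool_pos: [0.6418, 0.0551, 0.0246]
tool_rot: [-90.0, -0.1, -174.8]
force: [-3.8, -2.6, -0.3]
grip_width: 0.0256
```

```bash
python3 st.py
```

```text
7.45 loc 10.4 74.8 z 24.64 rot [-8.9970e+01 -1.0000e-01 -1.7481e+02] grip 25.58 Fx -4.0 Fy -2.2 Fz -0.3 T [-0.5   0.66 -0.05]
```

Emit:
move_arm(
  moves=[
    [0, 0, -1.5, 0, 0, 0],
    [0, 0, -3, 0, 0, 0],
    [0, 0, -4, 0, 0, 0],
    [0, 0, -4, 0, 0, 0],
  ],
)

```text
time_s: 7.78
tool_pos: [0.6418, 0.0553, 0.0248]
tool_rot: [-89.7, -0.1, -174.9]
force: [-2.7, -8.4, 0.8]
grip_width: 0.0255
```

```bash
python3 st.py
```

```text
7.78 loc 10.4 75.0 z 24.77 rot [-8.9670e+01 -1.4000e-01 -1.7489e+02] grip 25.51 Fx -3.5 Fy -8.1 Fz 0.8 T [-1.86  0.77  0.12]
```

Emit:
move_arm(
  moves=[
    [-1.5, 0.5, 1, 0, 0, 0],
    [-2, 1.5, 2, 0, 0, 0],
    [-2, 1.5, 2, 0, 0, 0],
    [0, 1.5, 3, 0, 0, 0],
    [0.5, 1, 3, 0, 0, 0],
    [0.5, 0.5, 3, 0, 0, 0],
  ],
)

```text
time_s: 8.28
tool_pos: [0.6418, 0.0552, 0.0242]
tool_rot: [-89.9, -0.0, -174.8]
force: [-0.3, -4.2, -3.9]
grip_width: 0.0255
```

```bash
python3 st.py
```

```text
8.28 loc 10.4 74.9 z 24.21 rot [-8.9900e+01 -4.0000e-02 -1.7483e+02] grip 25.48 Fx -0.7 Fy -4.2 Fz -3.9 T [-1.18  0.19  0.04]
```

Open and rise; then view.

Emit:
move_arm(
  moves=[
    [0, 0, 0, 0, 0, 0],
    [0, 0, 0, 0, 0, 0],
    [0, 0, 0, 0, 0, 0],
    [0, -20, 0, 0, 0, 0],
    [0, -60, 0, 0, 0, 0],
    [0, -80, 0, 0, 0, 0],
    [40, -120, 0, 0, 0, 0],
    [40, -120, 0, 0, 0, 0],
    [40, -120, 0, 0, 0, 0],
  ],
  claw=45,
)

```text
time_s: 9.03
tool_pos: [0.603, 0.0554, 0.1492]
tool_rot: [-90.0, 0.4, -174.7]
force: [0.7, 0.4, -0.1]
grip_width: 0.0449
```

```bash
python3 st.py; python3 - <<'E'
from h import *
p,d=snap("wrist","w5"); crop(p,(150,60,350,210),"w5a",4)
E
```

```text
9.03 loc -28.3 78.6 z 149.16 rot [ -90.      0.38 -174.67] grip 44.9 Fx 0.8 Fy 0.3 Fz -0.1 T [ 0.06 -0.03  0.07]
```

View pics/w5a.png

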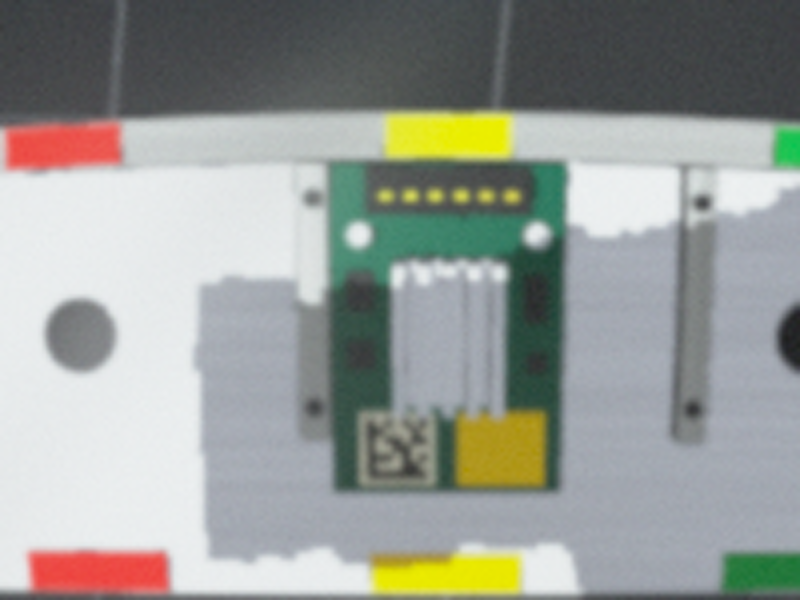

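```bash
python3 - <<'E'
from h import *
print(go([.4357,-.1118,.08],[-90,0,163.8]))
E
```

```text
[182.5, 66.4, 150.2, 0.0, 21.5, -0.3]
```

Emit:
move_arm(
  moves=[
    [182.5, 0, 150, 0, 21.5, -0.3],
    [182.5, 0, 150, 0, 21.5, -0.3],
    [182.5, 0, 150, 0, 21.5, -0.3],
    [182.5, 0, 150, 0, 21.5, -0.3],
    [182.5, 0, 150, 0, 21.5, -0.3],
    [182.5, 40, 150, 0, 21.5, -0.3],
    [182.5, 66, 150, 0, 21.5, -0.3],
    [182.5, 66, 150, 0, 21.5, -0.3],
    [182.5, 66, 150, 0, 21.5, -0.3],
  ],
  claw=50,
)

```text
time_s: 9.83
tool_pos: [0.4333, -0.1119, 0.0778]
tool_rot: [-90.0, -0.5, 163.7]
force: [1.2, -0.3, 1.2]
grip_width: 0.0502
```

```bash
python3 st.py; python3 - <<'E'
from h import *
p,d=snap("wrist","w6"); 
print(go([.4357,-.1118,.0205],[-90,0,163.8]))
E
```

```text
9.83 loc -212.4 -72.6 z 77.76 rot [-90.03  -0.49 163.73] grip 50.21 Fx 1.2 Fy -0.4 Fz 1.2 T [ 0.08  0.01 -0.03]
[-0.8, 58.8, -0.1, 0.0, -0.0, 0.3]
```

View pics/w6.png

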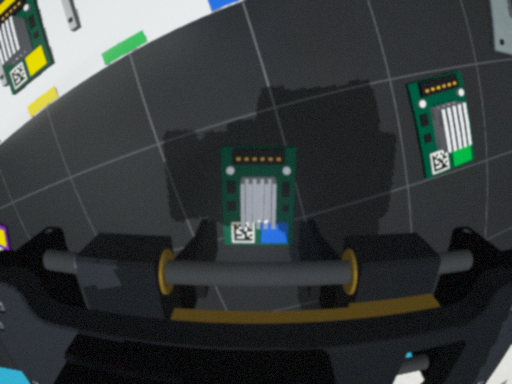

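Emit:
move_arm(
  moves=[
    [-0.8, 30, 0, 0, 0, 0.3],
    [-0.8, 50, 0, 0, 0, 0.3],
    [-0.8, 58.5, 0, 0, 0, 0.3],
    [-0.8, 58.5, 0, 0, 0, 0.3],
    [-0.8, 58.5, 0, 0, 0, 0.3],
  ],
)

```text
time_s: 10.3
tool_pos: [0.4361, -0.1125, 0.0217]
tool_rot: [-90.0, 0.1, 163.8]
force: [0.8, 0.3, -0.2]
grip_width: 0.05
```

Emit:
move_arm(
  moves=[
    [0, 0, 0, 0, 0, 0],
    [0, 0, 0, 0, 0, 0],
    [0, 0, 0, 0, 0, 0],
    [0, 0, 0, 0, 0, 0],
    [0, 0, 0, 0, 0, 0],
  ],
  claw=15,
  newtons=20,
)

```text
time_s: 10.72
tool_pos: [0.4348, -0.1133, 0.0211]
tool_rot: [-89.9, 0.1, 163.7]
force: [-0.1, -0.5, 2.0]
grip_width: 0.0256
```

```bash
python3 st.py; python3 - <<'E'
from h import *; import seat
print(go(seat.w(10.4-6,-115-5,.085),seat.ROT),go(seat.w(10.4-6,-115-5,.028),seat.ROT))
E
```

```text
10.72 loc -211.1 -74.1 z 21.06 rot [-8.9930e+01  6.0000e-02  1.6369e+02] grip 25.59 Fx -0.2 Fy -0.5 Fz 2.0 T [ 0.21  0.19 -0.02]
[-217.4, -63.7, -36.3, -0.1, -21.5, -0.0] [-217.3, -6.7, -36.3, -0.1, -21.5, -0.0]
```

Emit:
move_arm(
  moves=[
    [0, -40, 0, 0, 0, 0],
    [0, -65, 0, 0, 0, 0],
    [-217, -65, -36, 0, -21.5, 0],
    [-217, -65, -36, 0, -21.5, 0],
    [-217, -65, -36, 0, -21.5, 0],
    [-217, -65, -36, 0, -21.5, 0],
    [-217, -65, -36, 0, -21.5, 0],
    [-217, -65, -36, 0, -21.5, 0],
    [-217, -65, -36, 0, -21.5, 0],
    [-217, -65, -36, 0, -21.5, 0],
    [-217, -65, -36, 0, -21.5, 0],
  ],
)

```text
time_s: 11.63
tool_pos: [0.6515, -0.1392, 0.0851]
tool_rot: [-90.0, -0.1, -174.8]
force: [-0.9, 0.1, -0.7]
grip_width: 0.0261
```

```bash
python3 st.py; python3 - <<'E'
from h import *; import seat
p,d=snap("wrist","w7"); 
print(go(seat.w(10.4-6,-115-5,.0265),seat.ROT))
E
```

```text
11.63 loc 2.3 -119.6 z 85.08 rot [-8.9950e+01 -1.2000e-01 -1.7479e+02] grip 26.13 Fx -0.9 Fy 0.2 Fz -0.7 T [ 0.05 -0.03 -0.01]
[-2.3, 58.9, 0.1, -0.1, 0.0, 0.1]
```

View pics/w7.png

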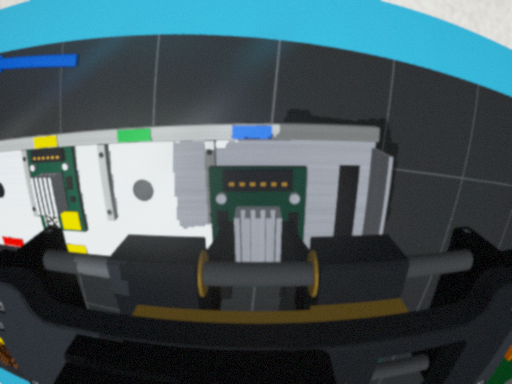

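```bash
python3 - <<'E'
from h import *; import seat
for q,z in [((209,167),.07),((307,167),.07),((216,150),.012),((216,210),.012),((290,141),.004)]: print(seat.loc(rayplane("wrist",q,z)))
E
```

```text
(np.float64(44.3), np.float64(-91.0))
(np.float64(44.3), np.float64(-148.2))
(np.float64(43.5), np.float64(-87.3))
(np.float64(-6.4), np.float64(-85.2))
(np.float64(49.2), np.float64(-145.1))
```

Emit:
move_arm(
  moves=[
    [0, 30, 0, 0, 0, 0],
    [0, 50, 0, 0, 0, 0],
    [0, 58, 0.5, 0, 0, 0],
    [0, 58, 0.5, 0, 0, 0],
    [0, 60.5, 0.5, 0, 0, 0],
    [0, 60.5, 0.5, 0, 0, 0],
    [0, 60.5, 0.5, 0, 0, 0],
  ],
)

```text
time_s: 12.27
tool_pos: [0.6534, -0.1401, 0.0262]
tool_rot: [-89.9, 0.1, -174.8]
force: [-0.2, -0.2, -0.7]
grip_width: 0.026
```

```bash
python3 st.py
```

```text
12.27 loc 4.2 -120.7 z 26.19 rot [-8.990e+01  7.000e-02 -1.748e+02] grip 26.03 Fx -0.2 Fy -0.2 Fz -0.7 T [-0.04  0.04 -0.03]
```

Emit:
move_arm(
  moves=[
    [0, 1.2, 0, 0, 0, 0],
    [-2, 1.2, 0, 0, 0, 0],
    [-4, 1.2, 0, 0, 0, 0],
    [-6, 1.2, 0, 0, 0, 0],
    [-7, 1.2, 0, 0, 0, 0],
    [-7, 1.2, 0, 0, 0, 0],
  ],
)

```text
time_s: 12.77
tool_pos: [0.6589, -0.1396, 0.0246]
tool_rot: [-89.9, -0.2, -174.8]
force: [-6.7, 0.1, 8.2]
grip_width: 0.0261
```

```bash
python3 st.py
```

```text
12.77 loc 9.7 -120.6 z 24.59 rot [ -89.92   -0.19 -174.81] grip 26.12 Fx -6.7 Fy 0.7 Fz 8.2 T [0.11 1.52 0.06]
```

Emit:
move_arm(
  moves=[
    [0, -1, 0, 0, 0, 0],
    [-2, -1, 0, 0, 0, 0],
    [-2.5, -1, 0, 0, 0, 0],
    [-2.5, -1, 0, 0, 0, 0],
  ],
)

```text
time_s: 13.1
tool_pos: [0.6589, -0.1396, 0.0246]
tool_rot: [-89.9, -0.5, -174.8]
force: [-12.3, 1.0, 9.6]
grip_width: 0.0254
```

```bash
python3 st.py
```

```text
13.1 loc 9.7 -120.7 z 24.58 rot [ -89.94   -0.49 -174.83] grip 25.37 Fx -12.1 Fy 2.1 Fz 9.6 T [0.01 2.57 0.07]
```

Emit:
move_arm(
  moves=[
    [3, -2, 0, 0, 0, 0],
    [3, -2, -2, 0, 0, 0],
    [3, -2, -4, 0, 0, 0],
    [3, -2, -6, 0, 0, 0],
    [3, -2, -8, 0, 0, 0],
    [3, -2, -9, 0, 0, 0],
    [3, -2, -9, 0, 0, 0],
  ],
)

```text
time_s: 13.68
tool_pos: [0.6583, -0.134, 0.0264]
tool_rot: [-89.7, -0.1, -174.9]
force: [-2.6, -7.3, -1.1]
grip_width: 0.0259
```

```bash
python3 st.py
```

```text
13.68 loc 9.6 -115.1 z 26.41 rot [-8.9680e+01 -5.0000e-02 -1.7488e+02] grip 25.92 Fx -3.3 Fy -7.0 Fz -1.1 T [-1.58  0.46  0.08]
```

Emit:
move_arm(
  moves=[
    [0, 1.5, 1, 0, 0, 0],
    [-1.5, 2.2, 2, 0, 0, 0],
    [-2, 2.2, 2.5, 0, 0, 0],
    [-2, 2.2, 2.5, 0, 0, 0],
    [0, 2.2, 3, 0, 0, 0],
    [0.5, 1.7, 3, 0, 0, 0],
    [0.5, 1.5, 3, 0, 0, 0],
  ],
)

```text
time_s: 14.27
tool_pos: [0.6583, -0.1341, 0.0249]
tool_rot: [-89.9, -0.0, -174.8]
force: [-1.8, -2.8, -2.8]
grip_width: 0.0258
```

```bash
python3 st.py
```

```text
14.27 loc 9.6 -115.2 z 24.93 rot [-8.9890e+01 -1.0000e-02 -1.7481e+02] grip 25.84 Fx -2.1 Fy -2.7 Fz -2.8 T [-0.79  0.33  0.03]
```

Emit:
move_arm(
  moves=[
    [0, 0, 0, 0, 0, 0],
    [0, 0, 0, 0, 0, 0],
    [0, 0, 0, 0, 0, 0],
    [0, -20, 0, 0, 0, 0],
    [0, -60, 0, 0, 0, 0],
    [0, -80, 0, 0, 0, 0],
    [40, -120, 0, 0, 0, 0],
    [40, -120, 0, 0, 0, 0],
    [40, -120, 0, 0, 0, 0],
  ],
  claw=45,
)

```text
time_s: 15.02
tool_pos: [0.6195, -0.1368, 0.1496]
tool_rot: [-89.8, 0.3, -174.8]
force: [0.7, -0.8, 0.4]
grip_width: 0.0449
```

```bash
python3 st.py; python3 - <<'E'
from h import *
p,d=snap("wrist","w8"); crop(p,(130,60,330,210),"w8a",4)
print(go([.4537,-.2839,.12],[-90,0,-175.8]))
E
```

```text
15.02 loc -29.2 -114.3 z 149.55 rot [ -89.79    0.32 -174.79] grip 44.93 Fx 0.6 Fy -0.9 Fz 0.4 T [-0.   -0.04  0.  ]
[178.7, 27.2, 131.5, -0.1, 1.0, -0.2]
```

View pics/w8a.png

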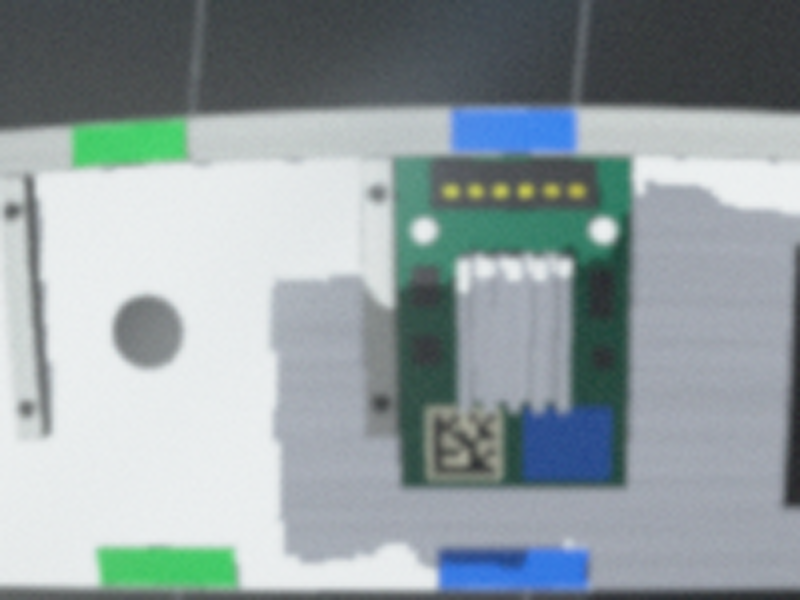

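Emit:
move_arm(
  moves=[
    [179, 0, 131.5, 0, 1, 0],
    [179, 0, 131.5, 0, 1, 0],
    [179, 0, 131.5, 0, 1, 0],
    [179, 0, 131.5, 0, 1, 0],
    [179, 0, 131.5, 0, 1, 0],
    [179, 27, 131.5, 0, 1, 0],
    [179, 27, 131.5, 0, 1, 0],
    [179, 27, 131.5, 0, 1, 0],
    [179, 27, 131.5, 0, 1, 0],
  ],
  claw=50,
)

```text
time_s: 15.82
tool_pos: [0.4539, -0.2825, 0.1183]
tool_rot: [-90.0, 0.1, -175.7]
force: [0.2, 0.5, 0.4]
grip_width: 0.0502
```

```bash
python3 st.py; python3 - <<'E'
from h import *
p,d=snap("wrist","w9"); o=env.get_obs();print(o['tool_pos'])
print(go([.4537,-.2839,.0205],[-90,0,-175.8]))
hsv=cv2.cvtColor(p,cv2.COLOR_RGB2HSV)
x0,y0,x1,y1=(200,120,320,250); mm=np.zeros(p.shape[:2],bool);mm[y0:y1,x0:x1]=1
P=cloud("wrist",mm,d); t=P[(P[:,2]>.018)&(P[:,2]<.03)]; rc=cv2.minAreaRect((t[:,:2]*1000).astype(np.float32)); print(rc,len(t))
sel=mm&((hsv[...,1]>85)&(hsv[...,2]>40)|(hsv[...,2]>130))
n,l,stt,_=cv2.connectedComponentsWithStats(sel.astype(np.uint8)); k=1+np.argmax(stt[1:,4]); v,u=np.nonzero(l==k)
print(cv2.minAreaRect(np.array([rayplane("wrist",(a,b),.006)[:2]*1000 for a,b in zip(u,v)],np.float32)))
E
```

```text
15.82 loc -207.4 -244.4 z 118.33 rot [-9.0030e+01  5.0000e-02 -1.7566e+02] grip 50.19 Fx 0.2 Fy 0.5 Fz 0.4 T [ 0.05 -0.04 -0.05]
[ 0.45440891 -0.28235957  0.11887375]
[1.0, 98.4, 1.5, -0.0, 0.2, -0.1]
((454.5986633300781, -284.7036437988281), (36.61262130737305, 25.95656394958496), 3.6049373149871826) 753
((453.9655456542969, -284.7969665527344), (85.15727996826172, 59.093902587890625), 3.362090587615967)
```

View pics/w9.png

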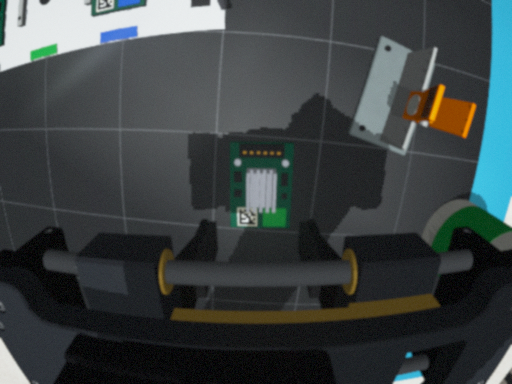

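Emit:
move_arm(
  moves=[
    [0, 40, 2.3, 0, 0.9, 0],
    [0, 75, 2.3, 0, 0.9, 0],
    [0, 90, 2.3, 0, 0.9, 0],
    [0, 98.5, 2.3, 0, 0.9, 0],
    [0, 98.5, 2.3, 0, 0.9, 0],
    [0, 98.5, 2.3, 0, 0.9, 0],
  ],
)

```text
time_s: 16.37
tool_pos: [0.4542, -0.286, 0.0211]
tool_rot: [-89.9, 0.1, -176.6]
force: [-0.3, 0.6, 0.2]
grip_width: 0.0498
```

Emit:
move_arm(
  moves=[
    [0, 0, 0, 0, 0, 0],
    [0, 0, 0, 0, 0, 0],
    [0, 0, 0, 0, 0, 0],
    [0, 0, 0, 0, 0, 0],
    [0, 0, 0, 0, 0, 0],
  ],
  claw=15,
  newtons=20,
)

```text
time_s: 16.78
tool_pos: [0.4525, -0.2867, 0.0206]
tool_rot: [-89.9, 0.0, -176.7]
force: [-0.4, 0.5, 1.9]
grip_width: 0.0257
```

```bash
python3 st.py; python3 - <<'E'
from h import *; import seat
print(go(seat.w(10-6,-20.5-5,.085),seat.ROT))
E
```

```text
16.78 loc -209.2 -248.5 z 20.6 rot [-8.9910e+01  2.0000e-02 -1.7671e+02] grip 25.73 Fx -0.4 Fy 0.6 Fz 1.9 T [0.22 0.13 0.02]
[-205.7, -64.7, -229.9, -0.1, -1.9, -0.0]
```

Emit:
move_arm(
  moves=[
    [0, -40, 0, 0, 0, 0],
    [0, -65, 0, 0, 0, 0],
    [-206, -65, -230, 0, -1.9, 0],
    [-206, -65, -230, 0, -1.9, 0],
    [-206, -65, -230, 0, -1.9, 0],
    [-206, -65, -230, 0, -1.9, 0],
    [-206, -65, -230, 0, -1.9, 0],
    [-206, -65, -230, 0, -1.9, 0],
    [-206, -65, -230, 0, -1.9, 0],
    [-206, -65, -230, 0, -1.9, 0],
    [-206, -65, -230, 0, -1.9, 0],
    [-206, -65, -230, 0, -1.9, 0],
    [-206, -65, -230, 0, -1.9, 0],
  ],
)

```text
time_s: 17.87
tool_pos: [0.6439, -0.0466, 0.0842]
tool_rot: [-89.9, -0.1, -174.9]
force: [-0.2, 0.5, -1.0]
grip_width: 0.0258
```

```bash
python3 st.py; python3 - <<'E'
from h import *; import seat
p,d=snap("wrist","w10"); 
print(go(seat.w(10-6,-20.5-5,.0265),seat.ROT))
E
```

```text
17.87 loc 3.2 -26.7 z 84.15 rot [-8.9880e+01 -1.1000e-01 -1.7487e+02] grip 25.76 Fx -0.2 Fy 0.5 Fz -1.0 T [-0.02 -0.03  0.01]
[-1.1, 57.8, -2.1, -0.1, -0.1, 0.1]
```

View pics/w10.png

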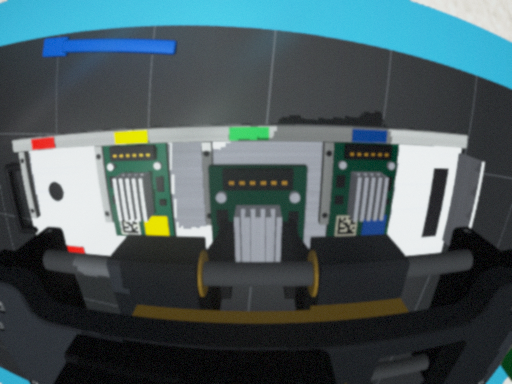

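Emit:
move_arm(
  moves=[
    [0, 30, -1, 0, 0, 0],
    [0, 50, -1, 0, 0, 0],
    [0, 57, -1, 0, 0, 0],
    [0, 57, -1, 0, 0, 0],
    [0, 60, -1, 0, 0, 0],
    [0, 60, -1, 0, 0, 0],
    [0, 60, -1, 0, 0, 0],
  ],
)

```text
time_s: 18.5
tool_pos: [0.6453, -0.0444, 0.0258]
tool_rot: [-89.9, 0.1, -174.8]
force: [0.3, 0.2, -1.2]
grip_width: 0.0254
```

```bash
python3 st.py
```

```text
18.5 loc 4.8 -24.6 z 25.83 rot [-8.9920e+01  8.0000e-02 -1.7483e+02] grip 25.43 Fx 0.3 Fy 0.2 Fz -1.2 T [ 0.03 -0.01 -0.03]
```

Emit:
move_arm(
  moves=[
    [0, 0.7, 0, 0, 0, 0],
    [-2, 0.7, 0, 0, 0, 0],
    [-4, 0.7, 0, 0, 0, 0],
    [-6, 0.7, 0, 0, 0, 0],
    [-8, 0.7, 0, 0, 0, 0],
    [-8, 0.7, 0, 0, 0, 0],
  ],
)

```text
time_s: 19.0
tool_pos: [0.6492, -0.0437, 0.0242]
tool_rot: [-89.9, -0.5, -174.8]
force: [-11.4, -0.1, 9.6]
grip_width: 0.0259
```

```bash
python3 st.py
```

```text
19.0 loc 8.7 -24.3 z 24.24 rot [ -89.9    -0.51 -174.81] grip 25.93 Fx -11.4 Fy 0.9 Fz 9.6 T [-0.2   2.51  0.05]
```

Contact at 8.7. Ease off and push to the stop.

Emit:
move_arm(
  moves=[
    [3, -1.8, 0, 0, 0, 0],
    [3, -1.8, -2, 0, 0, 0],
    [3, -1.8, -4, 0, 0, 0],
    [3, -1.8, -6, 0, 0, 0],
    [3, -1.8, -8, 0, 0, 0],
    [3, -1.8, -8, 0, 0, 0],
    [3, -1.8, -8, 0, 0, 0],
  ],
)

```text
time_s: 19.58
tool_pos: [0.6487, -0.0395, 0.0256]
tool_rot: [-89.7, -0.1, -174.9]
force: [-2.1, -6.8, 1.3]
grip_width: 0.0258
```

```bash
python3 st.py
```

```text
19.58 loc 8.6 -20.1 z 25.61 rot [-8.967e+01 -8.000e-02 -1.749e+02] grip 25.76 Fx -2.7 Fy -6.6 Fz 1.3 T [-1.56  0.62  0.02]
```

Emit:
move_arm(
  moves=[
    [0, 1.2, 1, 0, 0, 0],
    [-1.5, 1.8, 2, 0, 0, 0],
    [-2, 1.8, 2.5, 0, 0, 0],
    [-2, 1.8, 2.5, 0, 0, 0],
    [0, 1.8, 3, 0, 0, 0],
    [0.5, 1.3, 3, 0, 0, 0],
    [0.5, 1, 3, 0, 0, 0],
  ],
)

```text
time_s: 20.17
tool_pos: [0.6487, -0.0396, 0.0245]
tool_rot: [-89.9, -0.0, -174.8]
force: [-1.5, -4.0, -3.1]
grip_width: 0.026
```

```bash
python3 st.py
```

```text
20.17 loc 8.6 -20.1 z 24.5 rot [-8.9880e+01 -1.0000e-02 -1.7482e+02] grip 26.01 Fx -1.9 Fy -3.8 Fz -3.1 T [-0.86  0.22  0.07]
```

Emit:
move_arm(
  moves=[
    [0, 0, 0, 0, 0, 0],
    [0, 0, 0, 0, 0, 0],
    [0, 0, 0, 0, 0, 0],
    [0, -20, 0, 0, 0, 0],
    [0, -60, 0, 0, 0, 0],
    [0, -80, 0, 0, 0, 0],
    [40, -140, 0, 0, 0, 0],
    [40, -180, 0, 0, 0, 0],
    [40, -180, 0, 0, 0, 0],
    [40, -180, 0, 0, 0, 0],
    [40, -180, 0, 0, 0, 0],
  ],
  claw=45,
)

```text
time_s: 21.08
tool_pos: [0.6103, -0.0411, 0.2075]
tool_rot: [-89.9, 0.3, -174.8]
force: [0.7, 0.2, 0.1]
grip_width: 0.0447
```

```bash
python3 st.py; python3 - <<'E'
from h import *
p,d=snap("wrist","w11"); crop(p,(90,60,410,220),"w11a",2.5)
p,d=snap("top","t11"); crop(p,(90,180,210,280),"t11a",6)
E
```

```text
21.08 loc -29.8 -18.2 z 207.46 rot [ -89.89    0.29 -174.75] grip 44.65 Fx 0.7 Fy 0.1 Fz 0.1 T [-0.01 -0.02  0.03]
```

View pics/w11a.png

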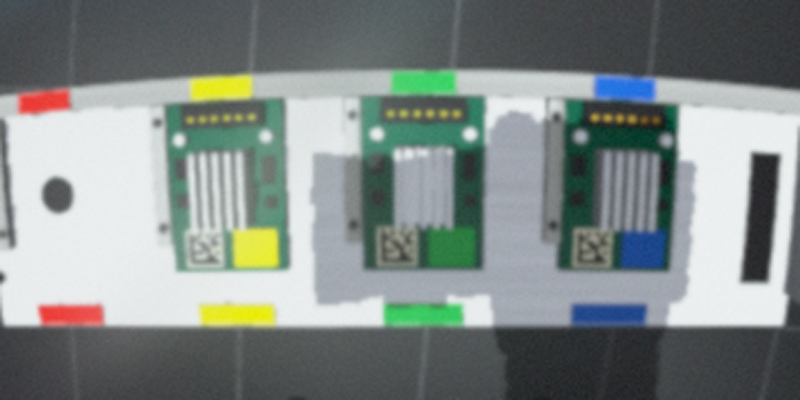

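View pics/t11a.png

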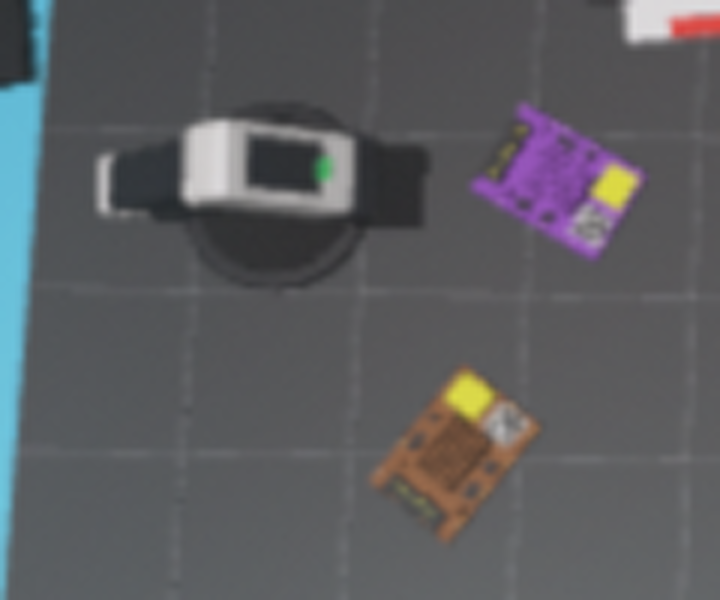

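```bash
python3 - <<'E'
from h import *
print(go([.36,.34,.28],[-90,0,-174.8]))
E
```

```text
[212.9, -76.0, -402.7, -0.0, 0.0, 0.0]
```

Emit:
move_arm(
  moves=[
    [213, -76, -403, 0, 0, 0],
    [213, -76, -403, 0, 0, 0],
    [213, -76, -403, 0, 0, 0],
    [213, -76, -403, 0, 0, 0],
    [213, -76, -403, 0, 0, 0],
    [213, -76, -403, 0, 0, 0],
    [213, -76, -403, 0, 0, 0],
    [213, -76, -403, 0, 0, 0],
    [213, -76, -403, 0, 0, 0],
    [213, -76, -403, 0, 0, 0],
    [213, -76, -403, 0, 0, 0],
    [213, -76, -403, 0, 0, 0],
    [213, -76, -403, 0, 0, 0],
    [213, -76, -403, 0, 0, 0],
  ],
  claw=70,
)

```text
time_s: 22.35
tool_pos: [0.3601, 0.3395, 0.2793]
tool_rot: [-89.9, -0.1, -174.7]
force: [0.5, -0.9, -0.5]
grip_width: 0.0698
```

```bash
python3 st.py; python3 - <<'E'
from h import *
p,d=snap("wrist","w12"); o=env.get_obs(); print(o['tool_pos'],o['qpos'].round(1))
E
```

```text
22.35 loc -244.4 383.5 z 279.33 rot [-8.9900e+01 -1.2000e-01 -1.7475e+02] grip 69.85 Fx 0.5 Fy -0.9 Fz -0.5 T [-0.02 -0.08 -0.02]
[0.36087154 0.33858582 0.27924549] [  11.5    0.4  -57.2   98.8    0.3   81.2 -130.6]
```

View pics/w12.png

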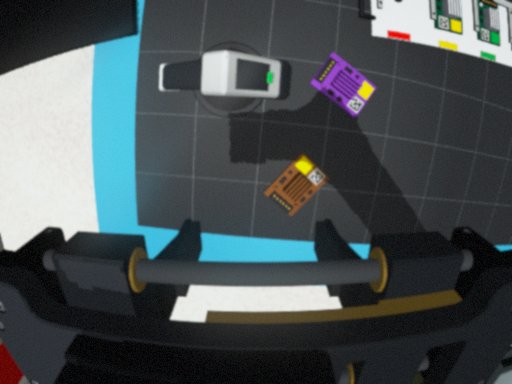

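```bash
python3 - <<'E'
from h import *
p,d=read_camera("wrist"); crop(p,(140,20,300,130),"w12a",5)
for r in models.cut_out("scanner","wrist")[:2]:
    m=r['mask'];P=cloud("wrist",m,d);P=P[P[:,2]>.02]
    print(r['score'],len(P),P.min(0).round(3),P.max(0).round(3))
    rc=cv2.minAreaRect((P[:,:2]*1000).astype(np.float32));print(rc)
    q=P[P[:,2]>.1]; u=np.linalg.svd(q[:,:2]-q[:,:2].mean(0))[2][0]; print(u)
    if u[1]>0:u=-u
    s=(P[:,:2]-q[:,:2].mean(0))@u; n=(P[:,:2]-q[:,:2].mean(0))@np.array([-u[1],u[0]])
    print("mean",q[:,:2].mean(0))
    for a in np.arange(-.13,.11,.01):
        k=(s>=a)&(s<a+.01)
        if k.sum()>3: print(round(a,2),k.sum(),"z",np.percentile(P[k,2],[5,50,95]).round(3),"n",np.percentile(n[k],[2,98]).round(3))
for r in models.spot_in("scanner_window","wrist")[:2]:print(r)
E
```

```text
0.86 4799 [0.44  0.313 0.055] [0.487 0.47  0.157]
((460.7553405761719, 391.38275146484375), (45.43433380126953, 157.19090270996094), 2.909689426422119)
[ 0.03590208 -0.99935531]
mean [0.4617824  0.37740572]
-0.1 31 z [0.071 0.072 0.074] n [-0.014  0.013]
-0.09 164 z [0.069 0.075 0.081] n [-0.016  0.018]
-0.08 154 z [0.063 0.085 0.09 ] n [-0.016  0.015]
-0.07 158 z [0.09  0.096 0.1  ] n [-0.015  0.015]
-0.06 175 z [0.101 0.106 0.111] n [-0.014  0.015]
-0.05 197 z [0.11  0.116 0.121] n [-0.015  0.015]
-0.04 218 z [0.121 0.126 0.13 ] n [-0.014  0.015]
-0.03 297 z [0.131 0.139 0.142] n [-0.02  0.02]
-0.02 392 z [0.142 0.146 0.15 ] n [-0.02   0.021]
-0.01 457 z [0.151 0.154 0.156] n [-0.021  0.02 ]
-0.0 516 z [0.145 0.15  0.155] n [-0.021  0.021]
0.01 469 z [0.132 0.139 0.145] n [-0.02   0.021]
0.02 425 z [0.12  0.127 0.133] n [-0.021  0.021]
0.03 380 z [0.108 0.115 0.121] n [-0.021  0.021]
0.04 333 z [0.095 0.101 0.11 ] n [-0.021  0.02 ]
0.05 317 z [0.087 0.091 0.095] n [-0.021  0.022]
0.06 116 z [0.08  0.084 0.086] n [-0.019  0.021]Traceback (most recent call last):
  File "<stdin>", line 5, in <module>
    return umr_minimum(a, axis, None, out, keepdims, initial, where)
ValueError: zero-size array to reduction operation minimum which has no identity
```

View pics/w12a.png

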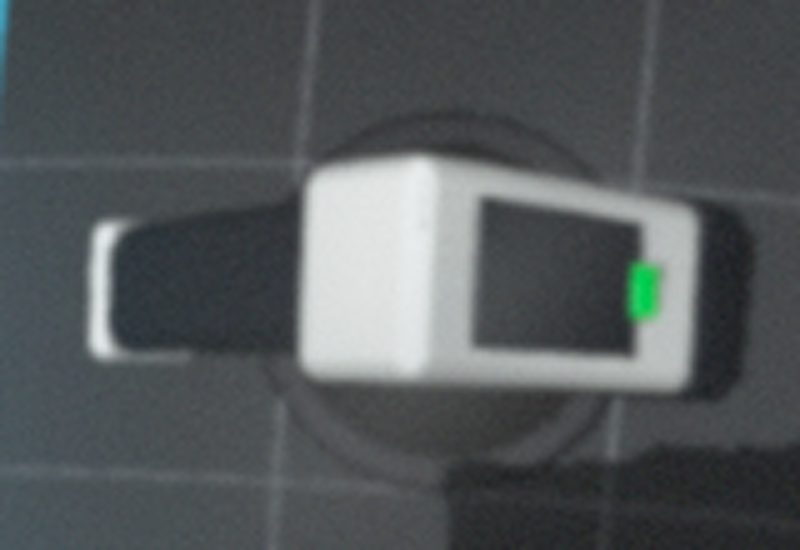

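```bash
python3 - <<'E'
from h import *
print(go([.4616,.3824,.20],[-90,0,-87.3]))
E
```

```text
[-103.9, 79.3, -35.4, 0.0, -87.7, 0.2]
```

Emit:
move_arm(
  moves=[
    [-50, 0, -35, 0, -87.5, 0.2],
    [-104, 0, -35, 0, -87.5, 0.2],
    [-104, 0, -35, 0, -87.5, 0.2],
    [-104, 0, -35, 0, -87.5, 0.2],
    [-104, 0, -35, 0, -87.5, 0.2],
    [-104, 0, -35, 0, -87.5, 0.2],
    [-104, 0, -35, 0, -87.5, 0.2],
    [-104, 0, -35, 0, -87.5, 0.2],
    [-104, 0, -35, 0, -87.5, 0.2],
    [-104, 79, -35, 0, -87.5, 0.2],
    [-104, 79, -35, 0, -87.5, 0.2],
    [-104, 79, -35, 0, -87.5, 0.2],
    [-104, 79, -35, 0, -87.5, 0.2],
    [-104, 79, -35, 0, -87.5, 0.2],
    [-104, 79, -35, 0, -87.5, 0.2],
    [-104, 79, -35, 0, -87.5, 0.2],
  ],
  claw=70,
)

```text
time_s: 23.83
tool_pos: [0.4613, 0.3836, 0.2014]
tool_rot: [-89.9, 0.1, -87.5]
force: [0.0, -0.2, -0.8]
grip_width: 0.0701
```

```bash
python3 st.py; python3 - <<'E'
from h import *
p,d=snap("wrist","w13"); o=env.get_obs(); print(o['tool_pos'],o['qpos'].round(1))
E
```

```text
23.83 loc -139.6 418.3 z 201.4 rot [-8.988e+01  7.000e-02 -8.745e+01] grip 70.06 Fx -0.0 Fy -0.2 Fz -0.8 T [ 0.02 -0.1  -0.04]
[0.461182   0.38383383 0.20159055] [ 11.   29.  -70.6  91.5  27.8  79.2 -59.9]
```

View pics/w13.png

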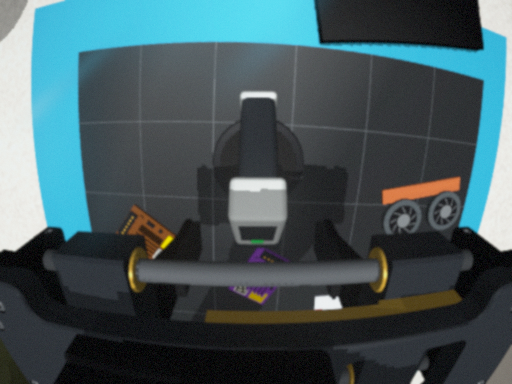

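```bash
python3 - <<'E'
from h import *
p,d=read_camera("wrist")
mm=np.zeros(p.shape[:2],bool);mm[85:246,215:300]=1
P=cloud("wrist",mm,d);P=P[(P[:,2]>.06)&(P[:,2]<.17)]
print(len(P)); h=P[(P[:,2]>.125)]; print("x pct",np.percentile(h[:,0],[1,50,99]),"y",np.percentile(h[:,1],[1,99]))
for lo,hi in [(.36,.37),(.37,.38),(.38,.39),(.39,.40),(.40,.41),(.42,.44),(.44,.46)]:
    k=P[(P[:,1]>lo)&(P[:,1]<hi)]
    if len(k)>5: print(lo,np.percentile(k[:,0],[2,98]).round(4),np.mean(np.percentile(k[:,0],[2,98])).round(4),"z",np.median(k[:,2]).round(4))
o=env.get_obs(); print(o['tool_pos'])
E
```

```text
6904
x pct [0.44019515 0.46118607 0.48259203] y [0.35330281 0.41376811]
0.36 [0.4421 0.4819] 0.462 z 0.1425
0.37 [0.4414 0.4815] 0.4615 z 0.153
0.38 [0.4405 0.4825] 0.4615 z 0.1525
0.39 [0.4402 0.4817] 0.461 z 0.1446
0.4 [0.4419 0.4802] 0.461 z 0.1359
0.42 [0.4445 0.4752] 0.4599 z 0.1088
0.44 [0.4435 0.4745] 0.459 z 0.0887
[0.46105957 0.384011   0.20171393]
```

Emit:
move_arm(
  moves=[
    [0, 30, 0, 0, 0.6, 0],
    [0, 60, 0, 0, 0.6, 0],
    [0, 79, 0, 0, 0.6, 0],
    [0, 79, 0, 0, 0.6, 0],
    [0, 79, 0, 0, 0.6, 0],
    [0, 79, 0, 0, 0.6, 0],
  ],
)

```text
time_s: 24.43
tool_pos: [0.4613, 0.3852, 0.124]
tool_rot: [-89.8, 0.2, -87.9]
force: [0.8, -0.4, 0.4]
grip_width: 0.0701
```

Emit:
move_arm(
  moves=[
    [0, 0, 0, 0, 0, 0],
    [0, 0, 0, 0, 0, 0],
    [0, 0, 0, 0, 0, 0],
    [0, 0, 0, 0, 0, 0],
    [0, 0, 0, 0, 0, 0],
    [0, 0, 0, 0, 0, 0],
  ],
  claw=30,
  newtons=30,
)

```text
time_s: 24.93
tool_pos: [0.461, 0.3844, 0.1228]
tool_rot: [-89.9, 0.1, -87.9]
force: [-0.1, -0.1, 2.1]
grip_width: 0.0434
```

```bash
python3 st.py; python3 - <<'E'
from h import *
o=env.get_obs(); print(o['tool_pos'],o['qpos'].round(1))
E
```

```text
24.93 loc -139.9 419.1 z 122.84 rot [-8.985e+01  8.000e-02 -8.791e+01] grip 43.41 Fx -0.1 Fy -0.1 Fz 2.1 T [-0.09 -0.17 -0.02]
[0.4609973  0.38442765 0.12283678] [  8.8  32.7 -67.   96.7  31.6  72.  -63.1]
```

Emit:
move_arm(
  moves=[
    [0, -15, 0, 0, 0, 0],
    [0, -30, 0, 0, 0, 0],
    [0, -50, 0, 0, 0, 0],
    [0, -80, 0, 0, 0, 0],
    [0, -110, 0, 0, 0, 0],
    [0, -140, 0, 0, 0, 0],
    [0, -160, 0, 0, 0, 0],
    [0, -160, 0, 0, 0, 0],
    [0, -160, 0, 0, 0, 0],
    [0, -160, 0, 0, 0, 0],
  ],
)

```text
time_s: 25.77
tool_pos: [0.4601, 0.3836, 0.2818]
tool_rot: [-89.9, 0.0, -87.9]
force: [-0.0, 0.2, -2.4]
grip_width: 0.0436
```

```bash
python3 st.py; python3 - <<'E'
from h import *; import seat
p,d=snap("wrist","w14"); snap("scene","s14"); o=env.get_obs(); print(o['tool_pos'],o['qpos'].round(1))
# label targets: board seated centre loc(bx,by); label at (-30,+12.5) board frame, board yaw = carrier yaw
for n,(bx,by) in dict(yellow=(9.5,75),green=(9.3,-20),blue=(9.5,-115)).items():
    L=np.array(seat.w(bx-30,by+12.5,.0106))
    # scanner origin: label at scanner (126,0,-122.6); yaw 5.2
    org=L+np.r_[-seat.X*.1263,.1226]
    tcp=org+np.r_[seat.X*.003,.0128]
    print(n,L.round(4),tcp.round(4),np.degrees(np.arctan2(tcp[1],tcp[0])).round(1),np.hypot(*tcp[:2]).round(3))
E
```

```text
25.77 loc -140.8 418.4 z 281.79 rot [-8.992e+01  1.000e-02 -8.790e+01] grip 43.63 Fx -0.0 Fy 0.2 Fz -2.4 T [-0.05 -0.14 -0.03]
[0.46004965 0.38328116 0.28092048] [ 11.6  26.  -72.5  84.9  24.8  87.  -58.3]
yellow [0.61   0.065  0.0106] [0.4872 0.0538 0.146 ] 6.3 0.49
green [ 0.6184 -0.0296  0.0106] [ 0.4956 -0.0408  0.146 ] -4.7 0.497
blue [ 0.6272 -0.1242  0.0106] [ 0.5044 -0.1354  0.146 ] -15.0 0.522
```

View pics/w14.png

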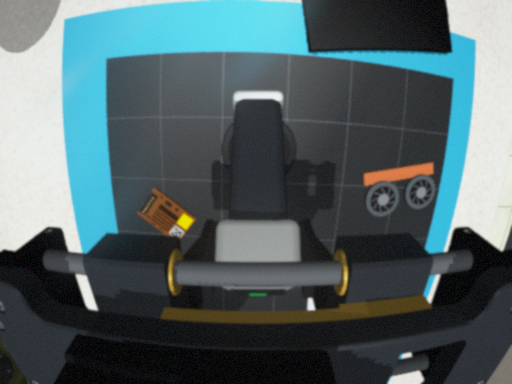

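View pics/s14.png

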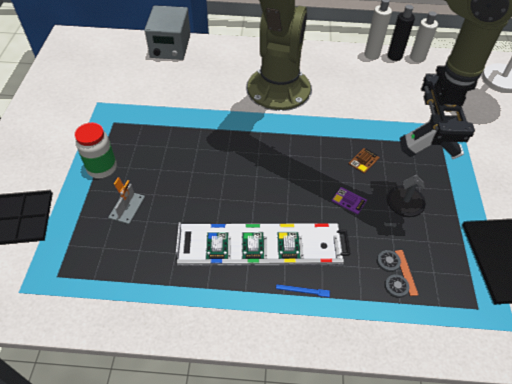

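```bash
python3 - <<'E'
from h import *
print(go([.4872,.0538,.26],[-90,0,5.2]))
p,d=read_camera("wrist")
mm=np.zeros(p.shape[:2],bool);mm[105:215,240:275]=1
P=cloud("wrist",mm,d);P=P[P[:,2]>.12];f=np.polyfit(P[:,1],P[:,2],1);print("handle slope deg",np.degrees(np.arctan(f[0])))
E
```

```text
[330.2, 21.1, 15.1, 0.0, -93.1, 0.0]
handle slope deg -44.999290435482074
```

Emit:
move_arm(
  moves=[
    [330, 0, 15, 0, -93.1, 0],
    [330, 0, 15, 0, -93.1, 0],
    [330, 0, 15, 0, -93.1, 0],
    [330, 0, 15, 0, -93.1, 0],
    [330, 0, 15, 0, -93.1, 0],
    [330, 0, 15, 0, -93.1, 0],
    [330, 0, 15, 0, -93.1, 0],
    [330, 0, 15, 0, -93.1, 0],
    [330, 0, 15, 0, -93.1, 0],
    [330, 0, 15, 0, -93.1, 0],
    [330, 0, 15, 0, -93.1, 0],
    [330, 0, 15, 0, -93.1, 0],
    [330, 0, 15, 0, -93.1, 0],
    [330, 0, 15, 0, -93.1, 0],
    [330, 21, 15, 0, -93.1, 0],
    [330, 21, 15, 0, -93.1, 0],
    [330, 21, 15, 0, -93.1, 0],
    [330, 21, 15, 0, -93.1, 0],
  ],
)

```text
time_s: 27.42
tool_pos: [0.4872, 0.0551, 0.2605]
tool_rot: [-89.9, -0.1, 5.1]
force: [0.3, 0.5, -2.9]
grip_width: 0.0441
```

```bash
python3 st.py; python3 - <<'E'
from h import *; import seat
snap("scene","s15");snap("top","t15"); o=env.get_obs(); print(o['tool_pos'],o['qpos'].round(1))
print(go([.4872,.0538,.146],[-90,0,5.2]))
E
```

```text
27.42 loc -143.7 88.8 z 260.55 rot [-8.991e+01 -6.000e-02  5.120e+00] grip 44.09 Fx 0.3 Fy 0.5 Fz -2.9 T [ 0.13 -0.13  0.01]
[0.48764466 0.05504735 0.26115213] [ 65.4   0.4 -73.9 100.9   0.4  78.8  86.6]
[-0.8, 115.1, -1.3, -0.1, -0.1, 0.1]
```

View pics/s15.png

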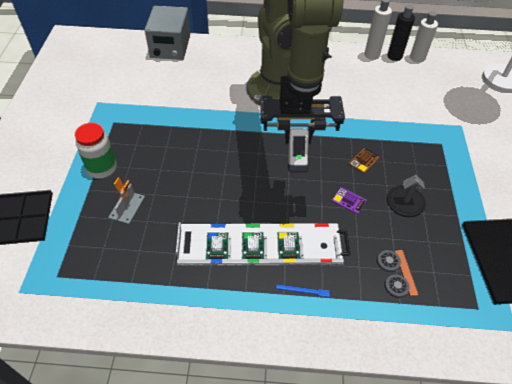

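Emit:
move_arm(
  moves=[
    [-0.5, 40, -1, 0, 0, 0],
    [-0.5, 80, -1, 0, 0, 0],
    [-0.5, 105, -1, 0, 0, 0],
    [-0.5, 115, -1, 0, 0, 0],
    [-0.5, 115, -1, 0, 0, 0],
    [-0.5, 115, -1, 0, 0, 0],
    [-0.5, 115, -1, 0, 0, 0],
    [-0.5, 115, -1, 0, 0, 0],
  ],
)

```text
time_s: 28.18
tool_pos: [0.489, 0.0541, 0.148]
tool_rot: [-90.0, -0.3, 5.2]
force: [0.2, -0.0, -2.0]
grip_width: 0.0437
```

```bash
python3 st.py; python3 - <<'E'
from h import *; import seat
p,d=snap("scene","s16");crop(p,(240,150,340,270),"s16a",5); o=env.get_obs(); print(o['tool_pos'],o['joint_velocities'].round(2))
R=TR(o['tool_rot']); 
win=o['tool_pos']+R.apply([.062-.003,.0128+.046,0]); b=R.apply([np.cos(np.radians(50)),np.sin(np.radians(50)),0])
L=np.array(seat.w(9.5-30,75+12.5,.0106)); v=L-win; a=v@b; print("dist",a,"off",v-a*b)
E
```

```text
28.18 loc -142.0 87.7 z 148.02 rot [-89.99  -0.32   5.17] grip 43.68 Fx 0.2 Fy -0.0 Fz -2.0 T [ 0.12 -0.15  0.01]
[0.48872816 0.0540094  0.14775999] [-0.09  0.1   0.07  0.69  0.07 -0.12 -0.17]
dist 0.10036732223580261 off [-0.00247537 -0.00021032 -0.00210623]
```

View pics/s16a.png

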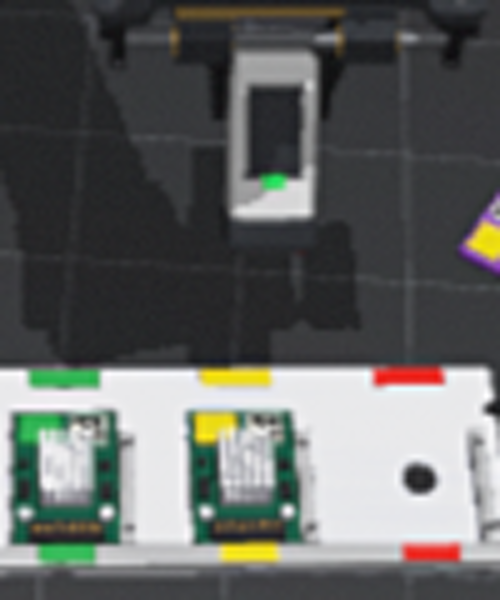

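Emit:
move_arm(
  moves=[
    [0, 1, 0, 0, 0, 0],
    [0, 1, 0, 0, 0, 0],
    [0, 1, 0, 0, 0, 0],
    [0, 1, 0, 0, 0, 0],
    [0, 1, 0, 0, 0, 0],
    [0, 1, 0, 0, 0, 0],
    [0, 1, 0, 0, 0, 0],
    [0, 1, 0, 0, 0, 0],
    [0, 1, 0, 0, 0, 0],
    [0, 1, 0, 0, 0, 0],
    [0, 1, 0, 0, 0, 0],
    [0, 1, 0, 0, 0, 0],
    [0, 1, 0, 0, 0, 0],
    [0, 1, 0, 0, 0, 0],
    [0, 1, 0, 0, 0, 0],
    [0, 1, 0, 0, 0, 0],
    [0, 1, 0, 0, 0, 0],
    [0, 1, 0, 0, 0, 0],
  ],
)

```text
time_s: 29.73
tool_pos: [0.4874, 0.054, 0.145]
tool_rot: [-89.9, -0.1, 5.2]
force: [0.7, -0.1, -2.4]
grip_width: 0.0436
```

```bash
python3 st.py; python3 - <<'E'
from h import *
p,d=snap("wrist","w17"); p,d=snap("scene","s17"); crop(p,(240,150,340,270),"s17a",5)
print(go([.4956,-.0408,.147],[-90,0,5.2]))
E
```

```text
29.73 loc -143.6 87.7 z 145.03 rot [-89.93  -0.12   5.2 ] grip 43.65 Fx 0.7 Fy -0.1 Fz -2.4 T [ 0.14 -0.15  0.09]
[-0.4, -2.1, -95.2, -0.1, -0.0, 0.1]
```

View pics/s17a.png

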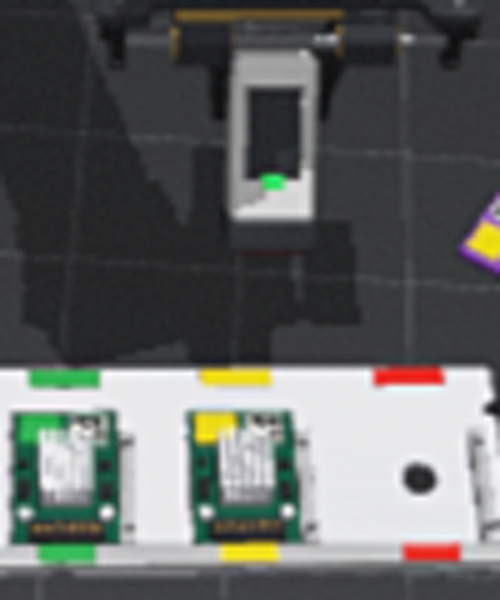

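View pics/w17.png

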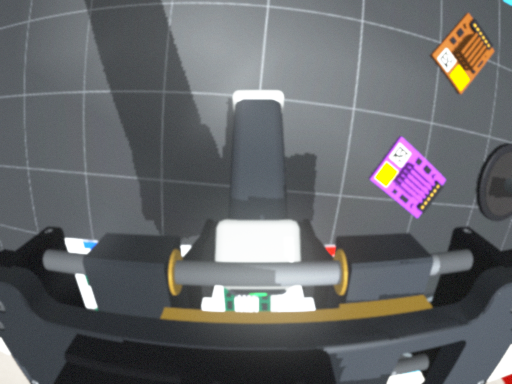

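Emit:
move_arm(
  moves=[
    [-0.4, -2, 30, 0, 0, 0],
    [-0.4, -2, 60, 0, 0, 0],
    [-0.4, -2, 85, 0, 0, 0],
    [-0.4, -2, 95, 0, 0, 0],
    [-0.4, -2, 95, 0, 0, 0],
    [-0.4, -2, 95, 0, 0, 0],
  ],
)

```text
time_s: 30.33
tool_pos: [0.4782, 0.1489, 0.1471]
tool_rot: [-90.0, -0.1, 5.3]
force: [0.6, -0.5, -2.0]
grip_width: 0.044
```

```bash
python3 st.py; cat > aim.py <<'E'
from h import *; import seat,sys
o=env.get_obs(); R=TR(o['tool_rot']); 
win=o['tool_pos']+R.apply([.062-.003,.0128+.046,0]); b=R.apply([np.cos(np.radians(50)),np.sin(np.radians(50)),0])
L=np.array(seat.w(9.5-30,float(sys.argv[1])+12.5,.0106)); v=L-win; a=v@b; print("dist",a,"off",(v-a*b).round(4))
E
python3 aim.py -20
```

```text
30.33 loc -144.1 183.0 z 147.09 rot [-89.95  -0.11   5.3 ] grip 43.98 Fx 0.5 Fy -0.5 Fz -2.0 T [ 0.03 -0.15  0.04]
dist 0.1007058988245138 off [ 0.0169 -0.1901 -0.0008]
```

Emit:
move_arm(
  moves=[
    [0, 0, -35, 0, 0, 0],
    [0, 0, -75, 0, 0, 0],
    [0, 0, -115, 0, 0, 0],
    [0, 0, -150, 0, 0, 0],
    [0, 0, -180, 0, 0, 0],
    [0, 0, -190.5, 0, 0, 0],
    [0, 0, -190.5, 0, 0, 0],
    [0, 0, -190.5, 0, 0, 0],
    [0, 0, -190.5, 0, 0, 0],
  ],
)

```text
time_s: 31.08
tool_pos: [0.4954, -0.0402, 0.1469]
tool_rot: [-89.9, -0.1, 5.2]
force: [-0.4, 0.9, -2.2]
grip_width: 0.0435
```

```bash
python3 st.py; python3 aim.py -20
```

```text
31.08 loc -144.1 -6.8 z 146.9 rot [-89.9   -0.11   5.24] grip 43.49 Fx -0.3 Fy 1.0 Fz -2.2 T [ 0.14 -0.14 -0.01]
dist 0.10091916552035475 off [-0.0004 -0.001  -0.0004]
```

Emit:
move_arm(
  moves=[
    [0, 0, 0, 0, 0, 0],
    [0, 0, 0, 0, 0, 0],
    [0, 0, 0, 0, 0, 0],
    [0, 0, 0, 0, 0, 0],
    [0, 0, 0, 0, 0, 0],
    [0, 0, 0, 0, 0, 0],
    [0, 0, 0, 0, 0, 0],
    [0, 0, 0, 0, 0, 0],
    [0, 0, 0, 0, 0, 0],
    [0, 0, 0, 0, 0, 0],
    [0, 0, 0, 0, 0, 0],
    [0, 0, 0, 0, 0, 0],
    [0, 0, 0, 0, 0, 0],
    [0, 0, 0, 0, 0, 0],
    [0, 0, 0, 0, 0, 0],
    [0, 0, 0, 0, 0, 0],
    [0, 0, 0, 0, 0, 0],
    [0, 0, 0, 0, 0, 0],
  ],
)

```text
time_s: 32.58
tool_pos: [0.4956, -0.0411, 0.1469]
tool_rot: [-89.9, -0.1, 5.2]
force: [0.4, -0.6, -2.2]
grip_width: 0.0436
```

```bash
python3 st.py; python3 - <<'E'
from h import *
p,d=snap("scene","s18"); crop(p,(170,150,340,270),"s18a",4)
print(go([.5044,-.1354,.147],[-90,0,5.2]))
E
```

```text
32.58 loc -144.0 -7.8 z 146.9 rot [-89.94  -0.12   5.2 ] grip 43.64 Fx 0.3 Fy -0.6 Fz -2.2 T [ 0.09 -0.11 -0.04]
[0.2, -0.2, -94.7, -0.1, -0.0, 0.1]
```

View pics/s18a.png

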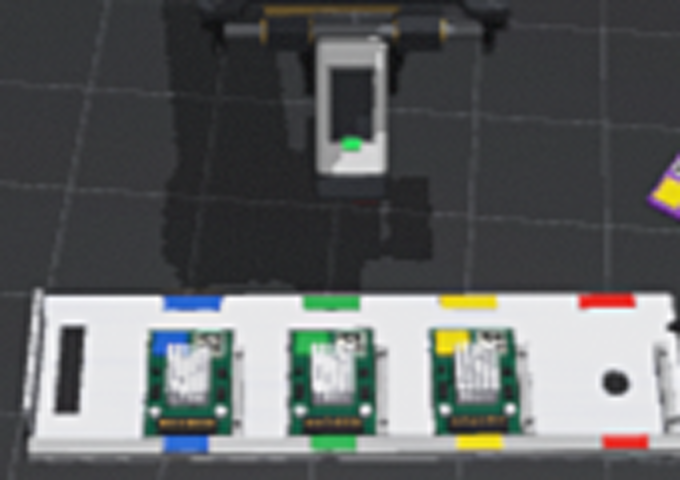

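Emit:
move_arm(
  moves=[
    [0, 0, -30, 0, 0, 0],
    [0, 0, -60, 0, 0, 0],
    [0, 0, -85, 0, 0, 0],
    [0, 0, -95, 0, 0, 0],
    [0, 0, -95, 0, 0, 0],
    [0, 0, -95, 0, 0, 0],
    [0, 0, -95, 0, 0, 0],
  ],
)

```text
time_s: 33.22
tool_pos: [0.5042, -0.1335, 0.1468]
tool_rot: [-89.9, -0.1, 5.3]
force: [0.1, 0.2, -2.1]
grip_width: 0.0439
```

```bash
python3 st.py; python3 aim.py -115
```

```text
33.22 loc -143.8 -100.6 z 146.82 rot [-89.87  -0.12   5.33] grip 43.88 Fx 0.1 Fy 0.2 Fz -2.1 T [ 0.17 -0.11 -0.03]
dist 0.10063121573448265 off [-0.0005 -0.0025 -0.0006]
```

Emit:
move_arm(
  moves=[
    [0, 0, 0, 0, 0, 0],
    [0, 0, 0, 0, 0, 0],
    [0, 0, 0, 0, 0, 0],
    [0, 0, 0, 0, 0, 0],
    [0, 0, 0, 0, 0, 0],
    [0, 0, 0, 0, 0, 0],
    [0, 0, 0, 0, 0, 0],
    [0, 0, 0, 0, 0, 0],
    [0, 0, 0, 0, 0, 0],
    [0, 0, 0, 0, 0, 0],
    [0, 0, 0, 0, 0, 0],
    [0, 0, 0, 0, 0, 0],
    [0, 0, 0, 0, 0, 0],
    [0, 0, 0, 0, 0, 0],
    [0, 0, 0, 0, 0, 0],
    [0, 0, 0, 0, 0, 0],
    [0, 0, 0, 0, 0, 0],
    [0, 0, 0, 0, 0, 0],
  ],
)

```text
time_s: 34.72
tool_pos: [0.5042, -0.1357, 0.1468]
tool_rot: [-89.9, -0.1, 5.2]
force: [0.0, 0.2, -2.5]
grip_width: 0.0439
```

```bash
python3 st.py; python3 - <<'E'
from h import *
p,d=snap("scene","s19"); crop(p,(170,150,340,270),"s19a",4)
o=env.get_obs();print(o['qpos'].round(1))
print(go([.4600,.3840,.27],[-90,0,-87.9]))
E
```

```text
34.72 loc -144.0 -102.8 z 146.79 rot [-89.93  -0.11   5.2 ] grip 43.92 Fx 0.1 Fy 0.2 Fz -2.5 T [ 0.11 -0.15  0.03]
[ 70.8  16.3 -66.  105.9  16.   68.   94.8]
[3.3, -122.6, 521.7, -0.1, 93.1, 0.0]
```

View pics/s19a.png

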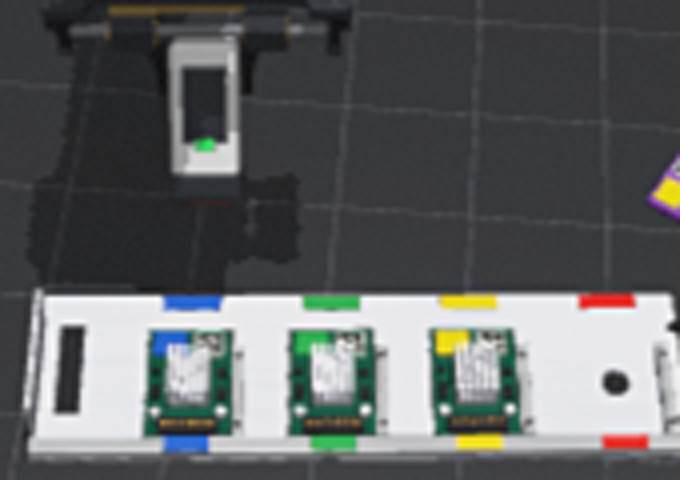

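Emit:
move_arm(
  moves=[
    [0, -40, 0, 0, 0, 0],
    [0, -80, 0, 0, 0, 0],
    [0, -125, 30, 0, 0, 0],
    [3, -125, 522, 0, 93.1, 0],
    [3, -125, 522, 0, 93.1, 0],
    [3, -125, 522, 0, 93.1, 0],
    [3, -125, 522, 0, 93.1, 0],
    [3, -125, 522, 0, 93.1, 0],
    [3, -125, 522, 0, 93.1, 0],
    [3, -125, 522, 0, 93.1, 0],
    [3, -125, 522, 0, 93.1, 0],
    [3, -125, 522, 0, 93.1, 0],
    [3, -125, 522, 0, 93.1, 0],
    [3, -125, 522, 0, 93.1, 0],
    [3, -125, 522, 0, 93.1, 0],
    [3, -125, 522, 0, 93.1, 0],
    [3, -125, 522, 0, 93.1, 0],
    [3, -125, 522, 0, 93.1, 0],
    [3, -125, 522, 0, 93.1, 0],
    [3, -125, 522, 0, 93.1, 0],
  ],
)

```text
time_s: 36.43
tool_pos: [0.4585, 0.3858, 0.2721]
tool_rot: [-89.9, 0.1, -87.7]
force: [0.0, -0.4, -1.9]
grip_width: 0.0437
```

```bash
python3 st.py; python3 - <<'E'
from h import *
p,d=snap("wrist","w20"); o=env.get_obs();print(o['tool_pos'],o['qpos'].round(1))
mm=np.zeros(p.shape[:2],bool);mm[105:215,240:275]=1
P=cloud("wrist",mm,d);P=P[P[:,2]>.12];f=np.polyfit(P[:,1],P[:,2],1);print("handle slope deg",np.degrees(np.arctan(f[0])))
print(go([.4610,.3844,.1228],[-89.9,0.0,-87.9]))
E
```

```text
36.43 loc -142.2 420.8 z 272.13 rot [-8.993e+01  8.000e-02 -8.774e+01] grip 43.68 Fx -0.0 Fy -0.4 Fz -1.9 T [-0.09 -0.14  0.03]
[0.45933437 0.38465518 0.27213149] [  6.6  21.5 -62.8  85.9  19.1  84.1 -54.2]
handle slope deg -44.944787722967206
[0.5, 149.3, 1.4, 0.0, 0.1, -0.1]
```

View pics/w20.png

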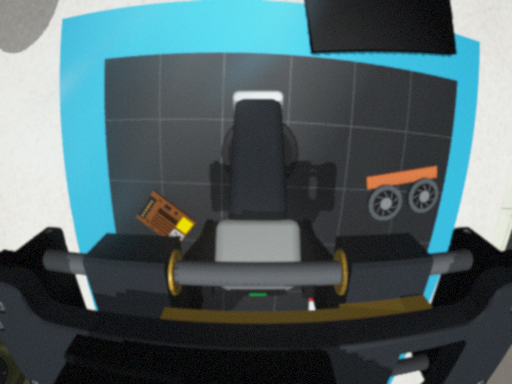

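Emit:
move_arm(
  moves=[
    [0.5, 40, 1.4, 0, 0, 0],
    [0.5, 80, 1.4, 0, 0, 0],
    [0.5, 110, 1.4, 0, 0, 0],
    [0.5, 120, 1.4, 0, 0, 0],
    [0.5, 120, 1.4, 0, 0, 0],
    [0.5, 120, 1.4, 0, 0, 0],
    [0.5, 120, 1.4, 0, 0, 0],
  ],
)

```text
time_s: 37.07
tool_pos: [0.4625, 0.3849, 0.1549]
tool_rot: [-89.7, 0.2, -87.9]
force: [0.4, -0.2, -1.9]
grip_width: 0.044
```

```bash
python3 st.py; python3 - <<'E'
from h import *
o=env.get_obs();print(o['tool_pos'])
print(go([.4610,.3844,.1228],[-89.9,0.0,-87.9]))
E
```

```text
37.07 loc -138.3 419.5 z 154.91 rot [-89.72   0.21 -87.92] grip 44.02 Fx 0.3 Fy -0.2 Fz -1.9 T [-0.04 -0.13  0.06]
[0.46253501 0.38493897 0.15490811]
[0.6, 32.1, -1.7, -0.2, -0.0, -0.2]
```

Emit:
move_arm(
  moves=[
    [0.5, 10, -1, 0, 0, 0],
    [0.5, 18, -1, 0, 0, 0],
    [0.5, 24, -1, 0, 0, 0],
    [0.5, 28, -1, 0, 0, 0],
    [0.5, 28, -1, 0, 0, 0],
    [0.5, 28, -1, 0, 0, 0],
  ],
)

```text
time_s: 37.57
tool_pos: [0.4602, 0.3834, 0.1242]
tool_rot: [-89.9, 0.1, -87.9]
force: [-0.8, -0.2, -2.0]
grip_width: 0.0436
```

```bash
python3 st.py; python3 - <<'E'
from h import *
o=env.get_obs();print(o['tool_pos'])
print(go([.4610,.3844,.1228],[-89.9,0.0,-87.9]))
E
```

```text
37.57 loc -140.7 418.2 z 124.19 rot [-8.991e+01  5.000e-02 -8.789e+01] grip 43.57 Fx -0.8 Fy -0.1 Fz -2.0 T [-0.02 -0.08  0.05]
[0.46024122 0.38339481 0.12418996]
[-1.0, 1.4, 0.8, 0.0, 0.0, -0.1]
```

Emit:
move_arm(
  moves=[
    [-1, 1, 0.8, 0, 0, 0],
    [-1, 1.5, 0.8, 0, 0, 0],
    [-1, 1.8, 0.8, 0, 0, 0],
    [-1, 1.8, 0.8, 0, 0, 0],
  ],
)

```text
time_s: 37.9
tool_pos: [0.4614, 0.3845, 0.1229]
tool_rot: [-89.9, 0.1, -87.9]
force: [0.2, -0.7, -0.8]
grip_width: 0.0435
```

```bash
python3 st.py; python3 - <<'E'
from h import *
o=env.get_obs();print(o['tool_pos'])
E
```

```text
37.9 loc -139.5 419.1 z 122.89 rot [-8.987e+01  7.000e-02 -8.791e+01] grip 43.49 Fx 0.1 Fy -0.8 Fz -0.8 T [-0.22 -0.08 -0.04]
[0.46137792 0.38446078 0.12289016]
```

Emit:
move_arm(
  moves=[
    [0, 0.3, 0, 0, 0, 0],
    [0, 0.3, 0, 0, 0, 0],
    [0, 0.3, 0, 0, 0, 0],
    [0, 0.3, 0, 0, 0, 0],
    [0, -20, 0, 0, 0, 0],
    [0, -50, 0, 0, 0, 0],
    [0, -90, 0, 0, 0, 0],
    [0, -120, 0, 0, 0, 0],
    [0, -120, 0, 0, 0, 0],
    [0, -120, 0, 0, 0, 0],
  ],
  claw=68,
)

```text
time_s: 38.73
tool_pos: [0.4615, 0.3854, 0.2447]
tool_rot: [-89.7, 0.2, -87.9]
force: [0.4, -0.3, -0.8]
grip_width: 0.0681
```

```bash
python3 st.py; python3 - <<'E'
from h import *
p,d=snap("wrist","w21"); P0,d0=snap("top","t21");crop(P0,(90,180,210,280),"t21a",5); snap("scene","s21")
mm=np.zeros(p.shape[:2],bool);mm[85:260,215:300]=1
P=cloud("wrist",mm,d);P=P[(P[:,2]>.06)&(P[:,2]<.17)]; print(P[:,2].max())
for lo,hi in [(.34,.36),(.36,.37),(.37,.38),(.38,.39),(.39,.40),(.40,.41),(.42,.44),(.44,.46)]:
    k=P[(P[:,1]>lo)&(P[:,1]<hi)]
    if len(k)>5: print(lo,np.mean(np.percentile(k[:,0],[2,98])).round(4),"z",np.median(k[:,2]).round(4))
print(go([.55,0,.3],[-90,0,180]))
E
```

```text
38.73 loc -139.3 420.0 z 244.74 rot [-89.69   0.2  -87.9 ] grip 68.06 Fx 0.4 Fy -0.4 Fz -0.8 T [-0.05 -0.09 -0.  ]
0.15359045090414575
0.34 0.4612 z 0.1227
0.36 0.4608 z 0.1408
0.37 0.4602 z 0.1505
0.38 0.4601 z 0.1475
0.39 0.4599 z 0.1392
0.4 0.4603 z 0.1287
0.42 0.4583 z 0.1024
0.44 0.4573 z 0.0823
[386.6, -58.6, 75.4, -0.0, 92.1, -0.0]
```

View pics/t21a.png

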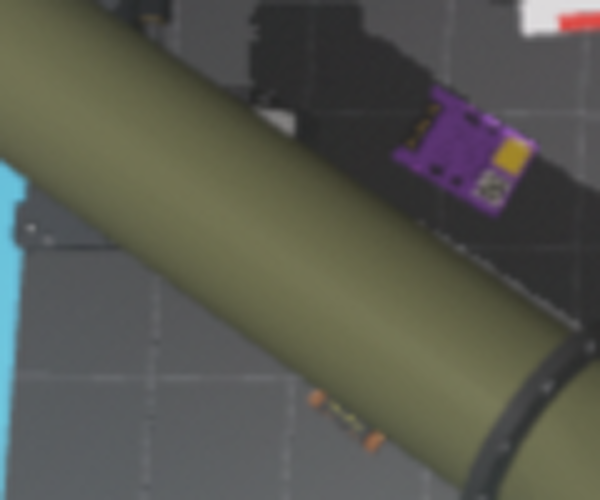

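View pics/s21.png

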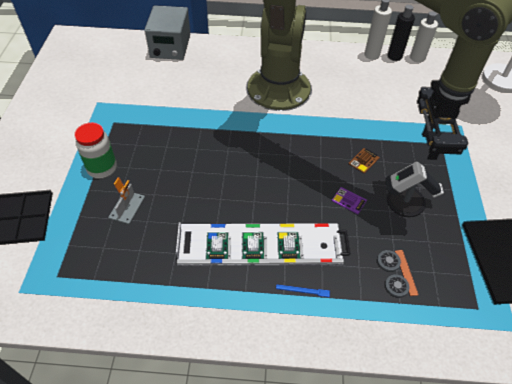

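Emit:
move_arm(
  moves=[
    [1, 20, 0, 0, 0, 0],
    [1, 43, 0, 0, 0, 0],
    [1, 43, 0, 0, 0, 0],
    [1, 43, 0, 0, 0, 0],
    [1, 43, 0, 0, 0, 0],
    [1, 43, 0, 0, 0, 0],
  ],
)

```text
time_s: 39.38
tool_pos: [0.4613, 0.384, 0.2007]
tool_rot: [-89.8, 0.1, -87.9]
force: [-0.2, -0.2, 0.7]
grip_width: 0.0679
```

```bash
python3 st.py; python3 - <<'E'
from h import *
p,d=snap("wrist","w22")
mm=np.zeros(p.shape[:2],bool);mm[85:246,215:300]=1
P=cloud("wrist",mm,d);P=P[(P[:,2]>.06)&(P[:,2]<.17)]; print(P[:,2].max())
for lo,hi in [(.34,.36),(.36,.37),(.37,.38),(.38,.39),(.39,.40),(.40,.41),(.42,.44),(.44,.46)]:
    k=P[(P[:,1]>lo)&(P[:,1]<hi)]
    if len(k)>5: print(lo,np.mean(np.percentile(k[:,0],[2,98])).round(4),"z",np.median(k[:,2]).round(4))
E
```

```text
39.38 loc -139.6 418.7 z 200.65 rot [-89.84   0.14 -87.89] grip 67.92 Fx -0.3 Fy -0.2 Fz 0.7 T [ 0.   -0.14 -0.06]
0.15663672135779488
0.34 0.463 z 0.1248
0.36 0.4621 z 0.1423
0.37 0.4619 z 0.1532
0.38 0.4617 z 0.1527
0.39 0.4613 z 0.1446
0.4 0.4615 z 0.1359
0.42 0.4603 z 0.1086
0.44 0.4597 z 0.0883
```

View pics/w22.png

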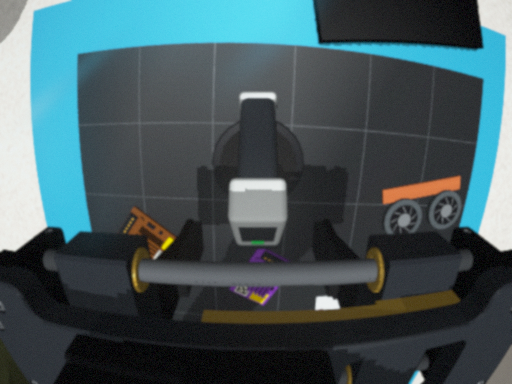

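```bash
python3 - <<'E'
from h import *
print(go([.46,-.02,.30],[-90,0,-172]))
E
```

```text
[403.4, -100.2, -15.9, -0.1, 84.1, -0.2]
```

Emit:
move_arm(
  moves=[
    [0, -60, 0, 0, 0, 0],
    [0, -100, 0, 0, 0, 0],
    [403, -100, -16, 0, 84, 0],
    [403, -100, -16, 0, 84, 0],
    [403, -100, -16, 0, 84, 0],
    [403, -100, -16, 0, 84, 0],
    [403, -100, -16, 0, 84, 0],
    [403, -100, -16, 0, 84, 0],
    [403, -100, -16, 0, 84, 0],
    [403, -100, -16, 0, 84, 0],
    [403, -100, -16, 0, 84, 0],
    [403, -100, -16, 0, 84, 0],
    [403, -100, -16, 0, 84, 0],
    [403, -100, -16, 0, 84, 0],
    [403, -100, -16, 0, 84, 0],
    [403, -100, -16, 0, 84, 0],
    [403, -100, -16, 0, 84, 0],
  ],
  claw=60,
)

```text
time_s: 40.85
tool_pos: [0.4598, -0.0194, 0.2995]
tool_rot: [-90.0, 0.2, -171.7]
force: [-0.1, -0.1, 0.1]
grip_width: 0.0599
```

```bash
python3 st.py; python3 - <<'E'
from h import *
print(go([.44,-.37,.28],[-90,0,166]))
print(env.get_obs()['qpos'].round(1))
E
```

```text
40.85 loc -177.7 17.0 z 299.52 rot [-9.0020e+01  1.6000e-01 -1.7169e+02] grip 59.88 Fx -0.1 Fy -0.1 Fz 0.1 T [0.02 0.05 0.  ]
[70.3, 19.2, 344.0, 0.1, 22.3, -0.1]
[ 48.   -6.8 -44.3 101.4  -4.8  83.4 -77.2]
```

Emit:
move_arm(
  moves=[
    [70, 19, 344, 0, 22.3, 0],
    [70, 19, 344, 0, 22.3, 0],
    [70, 19, 344, 0, 22.3, 0],
    [70, 19, 344, 0, 22.3, 0],
    [70, 19, 344, 0, 22.3, 0],
    [70, 19, 344, 0, 22.3, 0],
    [70, 19, 344, 0, 22.3, 0],
    [70, 19, 344, 0, 22.3, 0],
    [70, 19, 344, 0, 22.3, 0],
    [70, 19, 344, 0, 22.3, 0],
    [70, 19, 344, 0, 22.3, 0],
    [70, 19, 344, 0, 22.3, 0],
    [70, 19, 344, 0, 22.3, 0],
  ],
)

```text
time_s: 41.93
tool_pos: [0.44, -0.3682, 0.2801]
tool_rot: [-90.1, 0.1, 166.0]
force: [0.0, -0.2, -0.2]
grip_width: 0.0603
```

```bash
python3 st.py; python3 - <<'E'
from h import *
p,d=snap("wrist","w23"); o=env.get_obs(); print(o['tool_pos'])
for t in ["clip","clip_pivot"]:
    for r in models.spot_in(t,"wrist")[:3]: print(t,r['score'],np.round(r['point'],4),proj("wrist",r['point']).round())
for r in models.cut_out("clip","wrist")[:1]:
    m=r['mask'];P=cloud("wrist",m,d);print(len(P),P.min(0).round(3),P.max(0).round(3)); np.save("clip.npy",P)
E
```

```text
41.93 loc -229.0 -328.5 z 280.06 rot [-9.0110e+01  1.2000e-01  1.6603e+02] grip 60.28 Fx 0.0 Fy -0.2 Fz -0.2 T [ 0.08  0.03 -0.03]
[ 0.4398863  -0.36845494  0.28015691]
clip 0.73 [ 0.5449 -0.4006  0.0883] [263.  72.]
clip 0.59 [ 0.6324 -0.1365  0.0038] [86. 76.]
clip_pivot 0.81 [ 0.5434 -0.3968  0.0945] [260.  74.]
clip_pivot 0.6 [ 0.6346 -0.1379  0.0057] [86. 75.]
634 [ 0.529 -0.418  0.063] [ 0.558 -0.382  0.11 ]
```

View pics/w23.png

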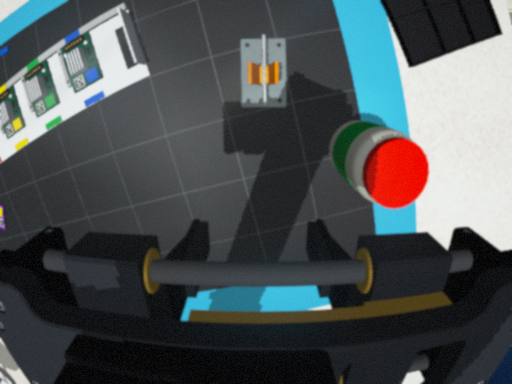

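```bash
python3 - <<'E'
from h import *
p=cv2.imread("pics/w23.png")[:,:,::-1]; crop(p,(225,25,305,115),"w23a",7)
p,d=read_camera("wrist")
# strip axis: bright strip top points z ~.056
mm=np.zeros(p.shape[:2],bool);mm[28:108,238:292]=1
P=cloud("wrist",mm,d); S=P[(P[:,2]>.050)&(P[:,2]<.060)]
print("strip",len(S)); 
u=np.linalg.svd(S[:,:2]-S[:,:2].mean(0))[2][0]; u=u*np.sign(u[0]); yaw=np.degrees(np.arctan2(u[1],u[0])); print(yaw,S[:,:2].mean(0))
v=np.array([-u[1],u[0]])
C=np.load("clip.npy"); c0=S[:,:2].mean(0)
a=(C[:,:2]-c0)@u*1000;b=(C[:,:2]-c0)@v*1000;z=C[:,2]*1000
for lo in range(55,115,5):
    k=(z>=lo)&(z<lo+5)
    if k.sum()>3: print(lo,k.sum(),"x",np.percentile(a[k],[3,97]).round(1),"y",np.percentile(b[k],[3,97]).round(1))
F=P[(P[:,2]>.004)&(P[:,2]<.012)];print("foot",cv2.minAreaRect((F[:,:2]*1000).astype(np.float32)),len(F))
E
```

```text
strip 131
-13.111999136101101 [ 0.55337006 -0.40384922]
70 14 x [-22.5   1.4] y [-3.5  4.6]
75 184 x [-21.9   1.1] y [-4.6  5.9]
80 37 x [-20.9   0.3] y [-5.6  7.1]
85 53 x [-20.4   0. ] y [-6.6  9.3]
90 51 x [-22.5   0. ] y [-8.1 10.5]
95 56 x [-21.5   0.4] y [-8.5 12.4]
100 56 x [-21.1   0.7] y [-9.4 13.6]
105 179 x [-21.5   0.7] y [-14.4  17.6]
foot ((551.7830810546875, -403.57904052734375), (64.66663360595703, 98.797607421875), 76.28473663330078) 2351
```

View pics/w23a.png

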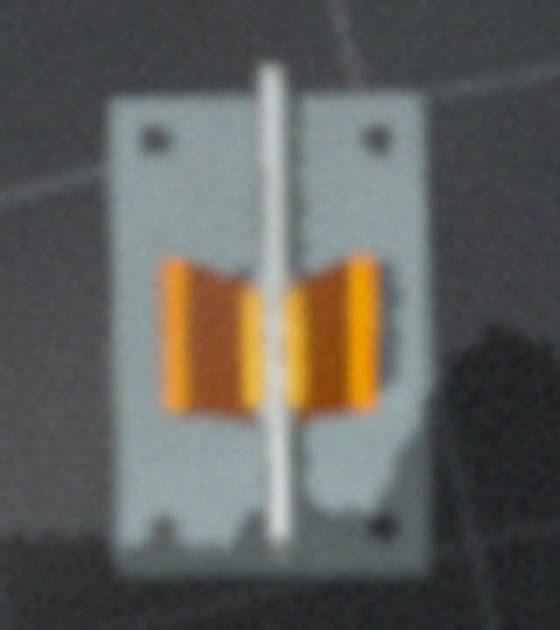

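```bash
python3 - <<'E'
from h import *
print(go([.543,-.400,.17],[-90,0,166.4]))
E
```

```text
[-107.9, 110.2, 4.2, 0.1, -0.5, -0.1]
```

Emit:
move_arm(
  moves=[
    [-54, 0, 4, 0.1, -0.4, 0],
    [-108, 30, 4, 0.1, -0.4, 0],
    [-108, 70, 4, 0.1, -0.4, 0],
    [-108, 100, 4, 0.1, -0.4, 0],
    [-108, 110, 4, 0.1, -0.4, 0],
    [-108, 110, 4, 0.1, -0.4, 0],
    [-108, 110, 4, 0.1, -0.4, 0],
    [-108, 110, 4, 0.1, -0.4, 0],
  ],
)

```text
time_s: 42.85
tool_pos: [0.5435, -0.4013, 0.172]
tool_rot: [-89.9, 0.3, 166.2]
force: [-0.4, -0.4, 1.1]
grip_width: 0.0597
```

```bash
python3 st.py; python3 - <<'E'
from h import *
p,d=snap("wrist","w24"); crop(p,(190,150,330,290),"w24a",4);o=env.get_obs(); print(o['tool_pos'])
mm=np.zeros(p.shape[:2],bool);mm[120:262,215:305]=1
hsv=cv2.cvtColor(p,cv2.COLOR_RGB2HSV); mm&=(hsv[...,0]<25)&(hsv[...,1]>120)
P=cloud("wrist",mm,d);P=P[P[:,2]>.05]; R=TR([0,0,-13.6]); c=np.array([.543,-.400,0]); Q=R.inv().apply(P-c)*1000
for lo in range(50,120,5):
    k=(Q[:,2]>=lo)&(Q[:,2]<lo+5)
    if k.sum()>3: print(lo,k.sum(),"x",np.percentile(Q[k,0],[3,97]).round(1),"y",np.percentile(Q[k,1],[2,98]).round(1))
E
```

```text
42.85 loc -128.9 -370.8 z 172.04 rot [-89.92   0.26 166.19] grip 59.67 Fx -0.4 Fy -0.3 Fz 1.1 T [0.05 0.02 0.06]
[ 0.54372205 -0.40150478  0.17263037]
50 8 x [13.3 14. ] y [-6.2  3.1]
55 10 x [13.  13.7] y [-6.1  3.1]
60 11 x [10.7 13.9] y [-6.   3.2]
70 14 x [-9.2 14.5] y [-5.  4.]
75 187 x [-8.1 13.3] y [-5.7  5.6]
80 96 x [-8.4 13.7] y [-8.1  7.3]
85 100 x [-9.2 13.9] y [-8.9  8.6]
90 99 x [-9.6 13.7] y [-9.5 10.9]
95 115 x [-8.4 13.7] y [-10.9  12. ]
100 112 x [-9.4 13.6] y [-12.3  13.4]
105 344 x [-9.3 13.4] y [-15.4  16.8]
110 32 x [-8.7 12.8] y [-14.4 -11.9]
```

View pics/w24.png

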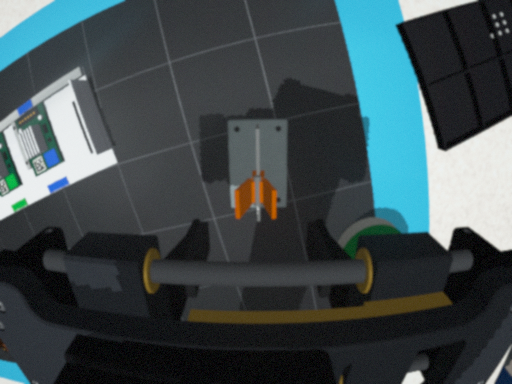

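Emit:
move_arm(
  moves=[
    [-1.2, 30, -1.5, 0, 0, 0],
    [-1.2, 55, -1.5, 0, 0, 0],
    [-1.2, 70, -1.5, 0, 0, 0],
    [-1.2, 79, -1.5, 0, 0, 0],
    [-1.2, 79, -1.5, 0, 0, 0],
    [-1.2, 79, -1.5, 0, 0, 0],
  ],
)

```text
time_s: 43.4
tool_pos: [0.5451, -0.4002, 0.0925]
tool_rot: [-89.9, 0.2, 166.2]
force: [0.3, 0.7, 0.6]
grip_width: 0.0602
```

```bash
python3 st.py; python3 - <<'E'
from h import *
p,d=snap("wrist","w25"); o=env.get_obs(); print(o['tool_pos'])
E
```

```text
43.4 loc -127.3 -369.9 z 92.48 rot [-89.94   0.21 166.18] grip 60.24 Fx 0.3 Fy 0.6 Fz 0.6 T [ 0.1   0.02 -0.  ]
[ 0.54544756 -0.40040474  0.09301392]
```

View pics/w25.png

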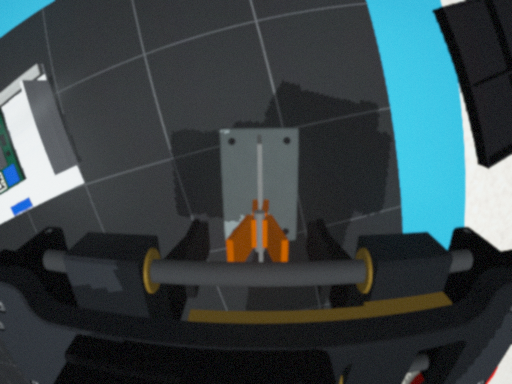

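Emit:
move_arm(
  moves=[
    [0, 0, 0, 0, 0, 0],
    [0, 0, 0, 0, 0, 0],
    [0, 0, 0, 0, 0, 0],
    [0, 0, 0, 0, 0, 0],
    [0, 0, 0, 0, 0, 0],
    [0, 0, 0, 0, 0, 0],
    [0, 0, 0, 0, 0, 0],
    [0, 0, 0, 0, 0, 0],
  ],
  claw=15,
  newtons=20,
)

```text
time_s: 44.12
tool_pos: [0.5443, -0.3995, 0.0905]
tool_rot: [-90.0, 0.1, 166.2]
force: [-0.4, 0.3, 0.3]
grip_width: 0.0181
```

```bash
python3 st.py; python3 - <<'E'
from h import *
p,d=snap("wrist","w26");crop(p,(190,120,330,270),"w26a",4); o=env.get_obs(); print(o['tool_pos'])
E
```

```text
44.12 loc -128.0 -369.1 z 90.52 rot [-9.001e+01  7.000e-02  1.662e+02] grip 18.09 Fx -0.4 Fy 0.4 Fz 0.3 T [ 0.04 -0.    0.03]
[ 0.5443199  -0.39950256  0.09053109]
```

View pics/w26a.png

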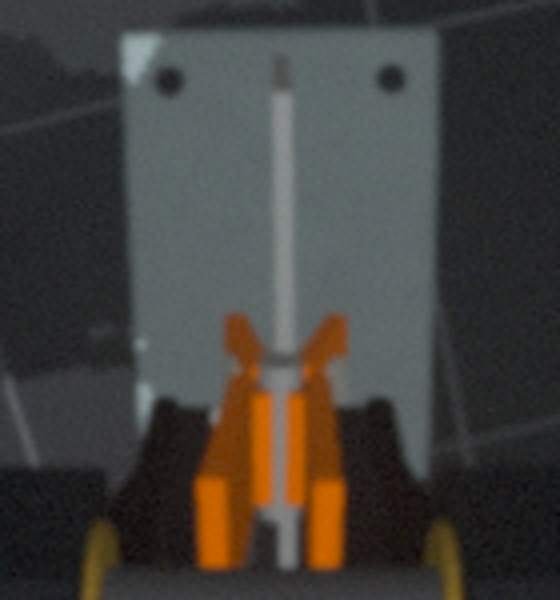

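```bash
python3 - <<'E'
from h import *; import seat
o=env.get_obs();p=o['tool_pos'];
print(go(seat.w(-110,-212,.17),seat.ROT))
E
```

```text
[34.1, -79.5, -154.4, -0.0, -19.0, -0.1]
```

Emit:
move_arm(
  moves=[
    [0, -15, 0, 0, 0, 0],
    [0, -40, 0, 0, 0, 0],
    [0, -80, 0, 0, 0, 0],
    [0, -80, 0, 0, 0, 0],
    [34, -80, -154, 0, -19, 0],
    [34, -80, -154, 0, -19, 0],
    [34, -80, -154, 0, -19, 0],
    [34, -80, -154, 0, -19, 0],
    [34, -80, -154, 0, -19, 0],
    [34, -80, -154, 0, -19, 0],
    [34, -80, -154, 0, -19, 0],
    [34, -80, -154, 0, -19, 0],
    [34, -80, -154, 0, -19, 0],
  ],
)

```text
time_s: 45.25
tool_pos: [0.5476, -0.2438, 0.1704]
tool_rot: [-90.0, 0.1, -175.0]
force: [0.2, 0.2, -0.3]
grip_width: 0.0154
```

```bash
python3 st.py; python3 - <<'E'
from h import *; import seat
p,d=snap("wrist","w27");crop(p,(190,90,330,250),"w27a",4.5); o=env.get_obs(); print(o['tool_pos'])
mm=np.zeros(p.shape[:2],bool);mm[60:225,150:350]=1
P=cloud("wrist",mm,d); S=P[(P[:,2]>.033)&(P[:,2]<.048)]
l=np.array([seat.loc(q) for q in S]); k=(abs(l[:,1]+210)<25); l=l[k];S=S[k]
print(len(l),np.percentile(l[:,0],[1,50,99]),np.percentile(l[:,1],[1,25,50,75,99]),np.percentile(S[:,2],[2,50,98]))
f=np.polyfit(l[:,0],l[:,1],1);print("slope deg",np.degrees(np.arctan(f[0])),"y at 3:",np.polyval(f,3))
E
```

```text
45.25 loc -110.6 -214.4 z 170.43 rot [-8.9960e+01  7.0000e-02 -1.7497e+02] grip 15.42 Fx 0.2 Fy 0.2 Fz -0.3 T [-0.   -0.02 -0.03]
[ 0.54769396 -0.24353593  0.17040984]
200 [-44.    -17.5     6.301] [-216.2 -216.1 -215.2 -214.3 -213.4] [0.03915829 0.04064551 0.04197291]
slope deg 0.4368975432054294 y at 3: -214.73893863893832
```

View pics/w27.png

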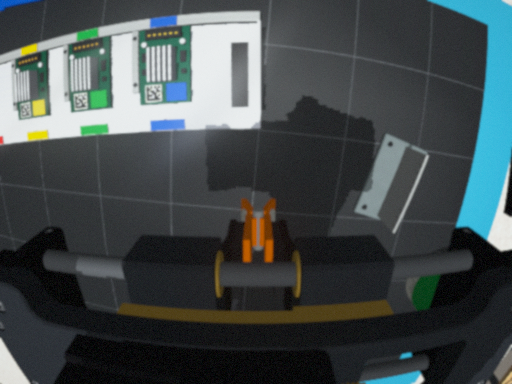

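View pics/w27a.png

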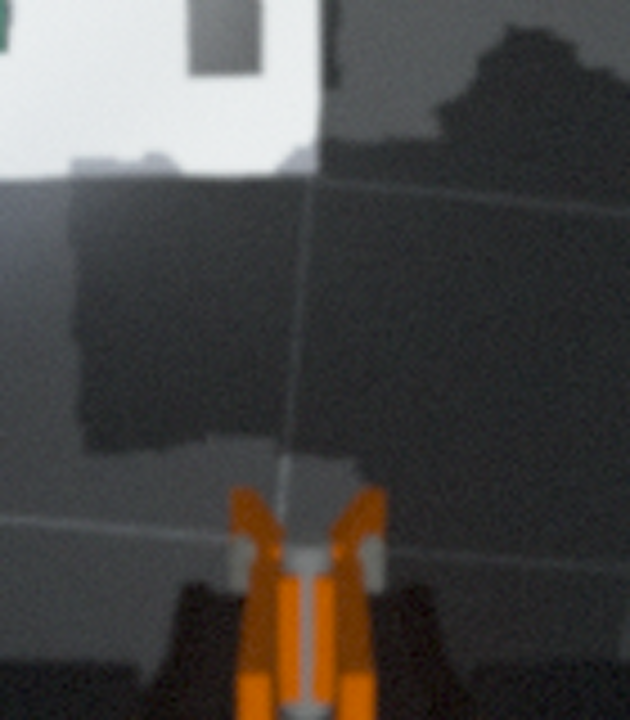

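```bash
python3 - <<'E'
from h import *; import seat
print(go(seat.w(0,-214.8,.13),[-90,0,-174.5]))
E
```

```text
[-110.4, 40.5, 0.4, -0.0, -0.4, -0.1]
```

Emit:
move_arm(
  moves=[
    [-30, 0, 0.4, 0, -0.4, 0],
    [-60, 0, 0.4, 0, -0.4, 0],
    [-90, 0, 0.4, 0, -0.4, 0],
    [-110, 0, 0.4, 0, -0.4, 0],
    [-110, 30, 0.4, 0, -0.4, 0],
    [-110, 42, 0.4, 0, -0.4, 0],
    [-110, 42, 0.4, 0, -0.4, 0],
    [-110, 42, 0.4, 0, -0.4, 0],
    [-110, 42, 0.4, 0, -0.4, 0],
  ],
)

```text
time_s: 46.05
tool_pos: [0.6574, -0.2334, 0.1297]
tool_rot: [-89.9, 0.1, -174.5]
force: [-1.4, 0.2, 0.4]
grip_width: 0.0154
```

```bash
python3 st.py; python3 - <<'E'
from h import *; import seat
p,d=snap("wrist","w28");crop(p,(190,90,330,250),"w28a",4.5); o=env.get_obs(); print(o['tool_pos'])
mm=np.zeros(p.shape[:2],bool);mm[60:225,200:320]=1
P=cloud("wrist",mm,d); S=P[(P[:,2]>.036)&(P[:,2]<.046)]
l=np.array([seat.loc(q) for q in S]); k=(abs(l[:,1]+214)<10); l=l[k];S=S[k]
print(len(l),np.percentile(l[:,0],[1,50,99]),np.percentile(l[:,1],[1,25,50,75,99]))
p,d=snap("top","t28");crop(p,(270,130,400,230),"t28a",6)
E
```

```text
46.05 loc -0.3 -213.9 z 129.72 rot [-8.9930e+01  1.1000e-01 -1.7448e+02] grip 15.4 Fx -1.4 Fy 0.3 Fz 0.4 T [ 0.02 -0.01 -0.03]
[ 0.65777672 -0.23325387  0.13031994]
264 [-11.048  17.75   45.522] [-216.6 -215.8 -215.3 -214.4 -213.7]
```

View pics/w28a.png

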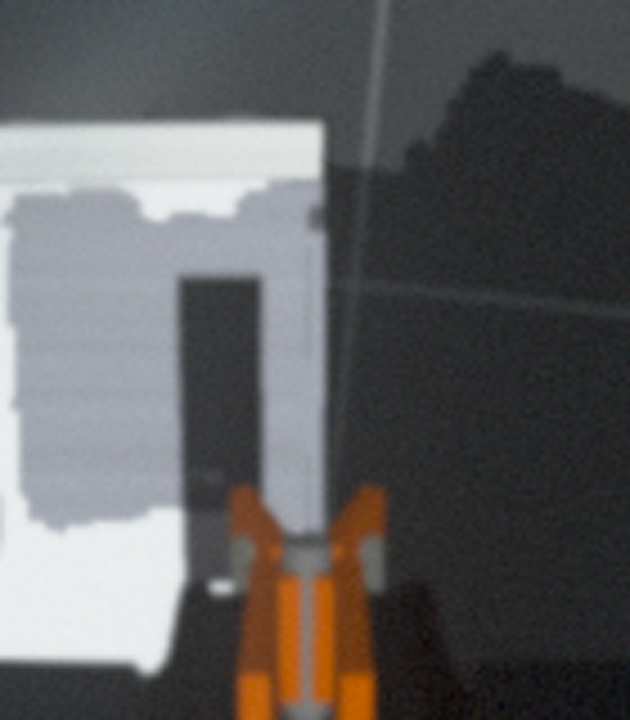

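Emit:
move_arm(
  moves=[
    [-0.5, 20, 1.2, 0, 0, 0],
    [-0.5, 35, 1.2, 0, 0, 0],
    [-0.5, 45, 1.2, 0, 0, 0],
    [-0.5, 45, 1.2, 0, 0, 0],
    [-0.5, 45, 1.2, 0, 0, 0],
  ],
)

```text
time_s: 46.57
tool_pos: [0.6577, -0.2334, 0.0831]
tool_rot: [-90.0, -0.0, -174.4]
force: [0.1, 0.2, -0.5]
grip_width: 0.0154
```

```bash
python3 st.py; python3 - <<'E'
from h import *; import seat
p,d=snap("wrist","w29");crop(p,(190,90,330,250),"w29a",4.5)
E
```

```text
46.57 loc -0.0 -214.0 z 83.13 rot [ -90.01   -0.   -174.41] grip 15.37 Fx 0.1 Fy 0.2 Fz -0.5 T [0.01 0.   0.01]
```

View pics/w29a.png

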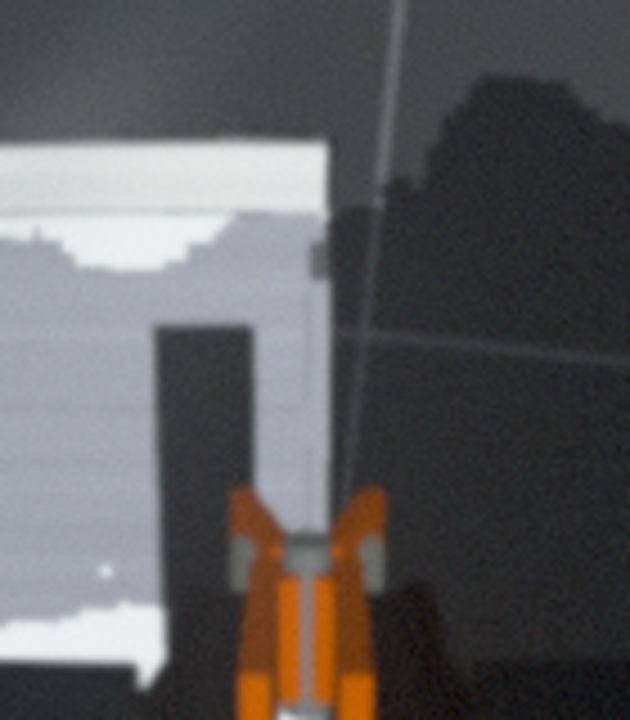

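Emit:
move_arm(
  moves=[
    [0, 0, 2, 0, 0, 0],
    [0, 0, 2, 0, 0, 0],
    [0, 5, 2, 0, 0, 0],
    [0, 9, 2, 0, 0, 0],
    [0, 12, 2, 0, 0, 0],
    [0, 13, 2, 0, 0, 0],
    [0, 13, 2, 0, 0, 0],
    [0, 13, 2, 0, 0, 0],
  ],
)

```text
time_s: 47.28
tool_pos: [0.6585, -0.2354, 0.0707]
tool_rot: [-90.0, 0.1, -174.4]
force: [0.9, 1.2, -0.3]
grip_width: 0.0155
```

```bash
python3 st.py; python3 - <<'E'
from h import *; import seat
p,d=snap("wrist","w30");crop(p,(190,90,330,250),"w30a",4.5)
p,d=snap("scene","s30");crop(p,(130,180,260,280),"s30a",6)
E
```

```text
47.28 loc 0.6 -216.0 z 70.68 rot [-8.998e+01  7.000e-02 -1.744e+02] grip 15.46 Fx 1.0 Fy 1.1 Fz -0.3 T [0.07 0.03 0.02]
```

View pics/w30a.png

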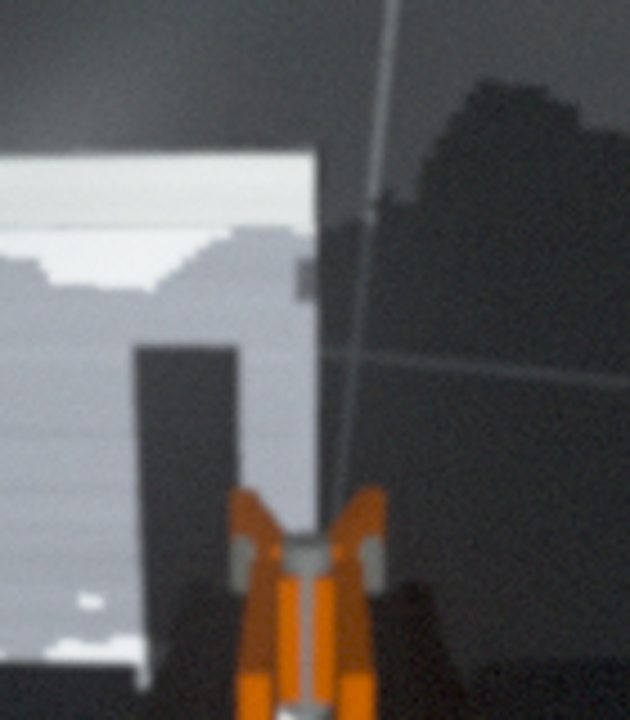

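View pics/s30a.png

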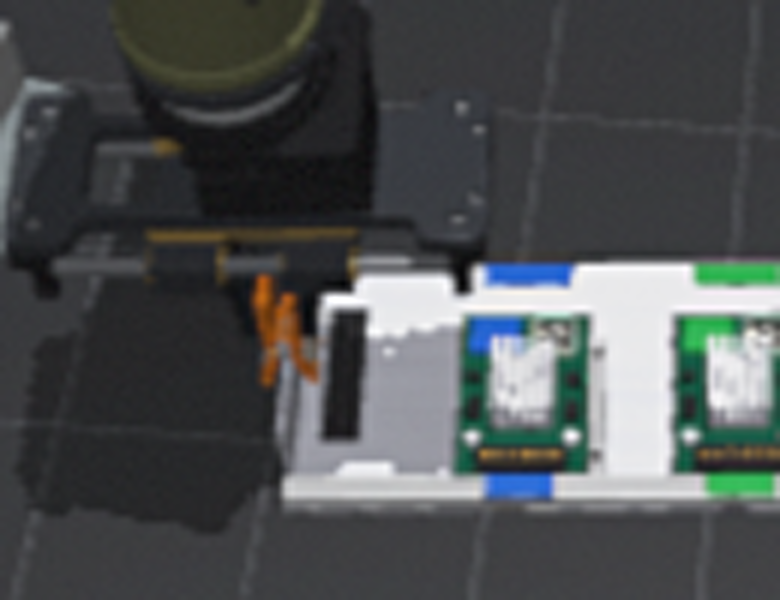

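Emit:
move_arm(
  moves=[
    [0, 0, 0, 0, 0, 0],
    [0, 0, 0, 0, 0, 0],
    [0, 0, 0, 0, 0, 0],
    [0, 0, 0, 0, 0, 0],
    [0, 0, 0, 0, 0, 0],
  ],
  claw=26,
)

```text
time_s: 47.8
tool_pos: [0.6586, -0.2353, 0.0708]
tool_rot: [-90.0, 0.1, -174.4]
force: [-0.2, 0.9, 0.5]
grip_width: 0.0257
```

Emit:
move_arm(
  moves=[
    [0, 0, 0, 0, 0, 0],
    [0, 0, 0, 0, 0, 0],
    [0, 0, 0, 0, 0, 0],
    [0, 0, 0, 0, 0, 0],
    [0, 0, 0, 0, 0, 0],
    [0, 0, 0, 0, 0, 0],
  ],
  claw=55,
)

```text
time_s: 48.3
tool_pos: [0.6586, -0.2357, 0.071]
tool_rot: [-90.0, 0.1, -174.4]
force: [-0.0, -0.4, -0.5]
grip_width: 0.0528
```

Emit:
move_arm(
  moves=[
    [0, -20, 0, 0, 0, 0],
    [0, -50, 0, 0, 0, 0],
    [0, -90, 0, 0, 0, 0],
    [60, -110, 0, 0, 0, 0],
    [100, -120, 0, 0, 0, 0],
    [100, -120, 0, 0, 0, 0],
    [100, -120, 0, 0, 0, 0],
    [100, -120, 0, 0, 0, 0],
  ],
)

```text
time_s: 48.97
tool_pos: [0.5584, -0.2463, 0.1917]
tool_rot: [-89.8, 0.1, -174.5]
force: [-0.1, -0.0, -0.2]
grip_width: 0.0547
```

```bash
python3 st.py; python3 - <<'E'
from h import *; import seat
p,d=snap("wrist","w31");crop(p,(60,20,340,230),"w31a",2.8)
m=np.zeros(p.shape[:2],bool);hsv=cv2.cvtColor(p,cv2.COLOR_RGB2HSV); m=(hsv[...,0]<25)&(hsv[...,1]>120);m[:,:200]=0;m[230:]=0;m[:,320:]=0
P=cloud("wrist",m,d);P=P[P[:,2]>.02];l=np.array([seat.loc(q) for q in P]);z=P[:,2]*1000
for lo in range(20,100,5):
    k=(z>=lo)&(z<lo+5)
    if k.sum()>3: print(lo,k.sum(),"x",np.percentile(l[k,0],[3,97]).round(1),"y",np.percentile(l[k,1],[2,98]).round(1))
p,d=snap("scene","s31");crop(p,(130,180,260,280),"s31a",6)
E
```

```text
48.97 loc -100.1 -217.8 z 191.74 rot [-8.9840e+01  1.5000e-01 -1.7452e+02] grip 54.73 Fx -0.1 Fy -0.0 Fz -0.2 T [0.04 0.01 0.04]
50 6 x [-9.5  9.4] y [-218.5 -210.5]
55 145 x [-7.8 10.6] y [-219.4 -208.8]
60 37 x [-8.8 11.8] y [-221.1 -208.1]
65 36 x [-9.9 11.5] y [-222. -221.]
70 33 x [-10.  12.] y [-223.6 -222.4]
75 40 x [-9.3  8.7] y [-224.4 -223.5]
80 32 x [-10.2  12.6] y [-225.9 -224.1]
85 265 x [-9.5 12.9] y [-229.2 -198.7]
```

View pics/w31a.png

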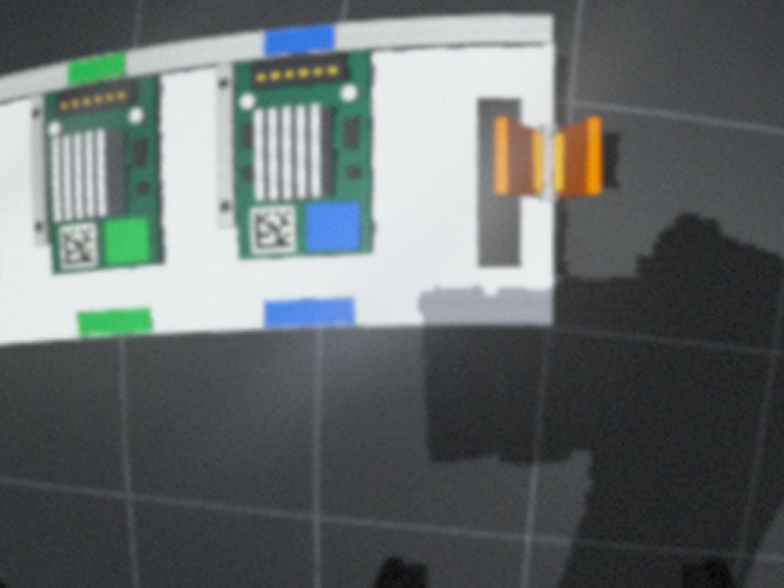

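View pics/s31a.png

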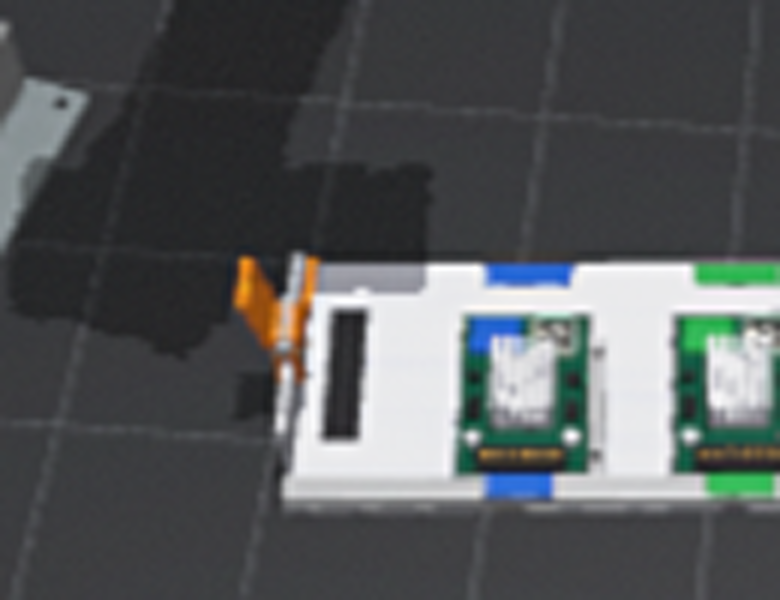

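```bash
python3 - <<'E'
from h import *
print(go([.60,-.02,.21],[-90,0,-174.7]))
E
```

```text
[-62.4, -19.2, -219.8, -0.0, 0.3, -0.1]
```

Emit:
move_arm(
  moves=[
    [0, -20, -40, 0, 0, 0],
    [-62, -20, -220, 0, 0.2, 0],
    [-62, -20, -220, 0, 0.2, 0],
    [-62, -20, -220, 0, 0.2, 0],
    [-62, -20, -220, 0, 0.2, 0],
    [-62, -20, -220, 0, 0.2, 0],
    [-62, -20, -220, 0, 0.2, 0],
    [-62, -20, -220, 0, 0.2, 0],
    [-62, -20, -220, 0, 0.2, 0],
    [-62, -20, -220, 0, 0.2, 0],
    [-62, -20, -220, 0, 0.2, 0],
  ],
)

```text
time_s: 49.98
tool_pos: [0.5991, -0.0221, 0.2102]
tool_rot: [-90.0, 0.0, -174.8]
force: [-0.5, -0.5, -0.8]
grip_width: 0.055
```

```bash
python3 st.py; python3 - <<'E'
from h import *; import seat
p,d=snap("wrist","w32");crop(p,(90,60,410,220),"w32a",2.5);crop(p,(140,80,290,190),"w32b",5);crop(p,(250,80,400,190),"w32c",5)
q=cv2.imread("pics/w11.png"); 
p,d=snap("scene","s32");p,d=snap("top","t32")
E
```

```text
49.98 loc -39.2 1.7 z 210.23 rot [-8.9960e+01  4.0000e-02 -1.7477e+02] grip 54.97 Fx -0.6 Fy -0.5 Fz -0.8 T [0.04 0.01 0.02]
```

View pics/w32b.png

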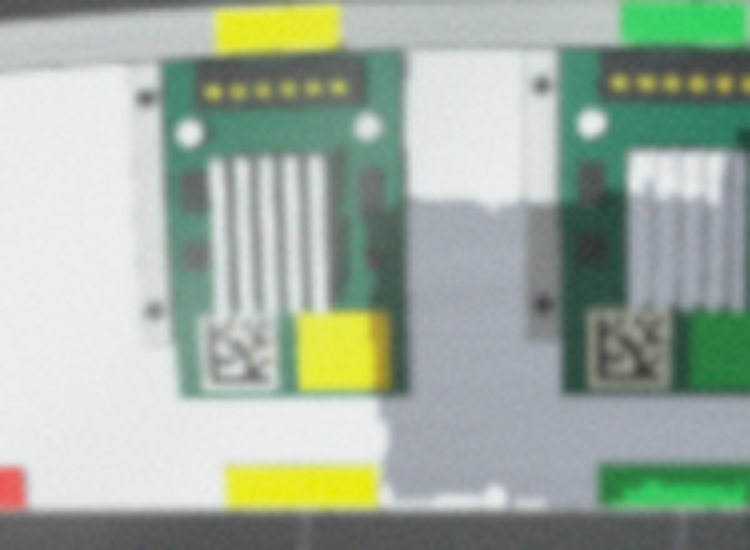

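View pics/w32c.png

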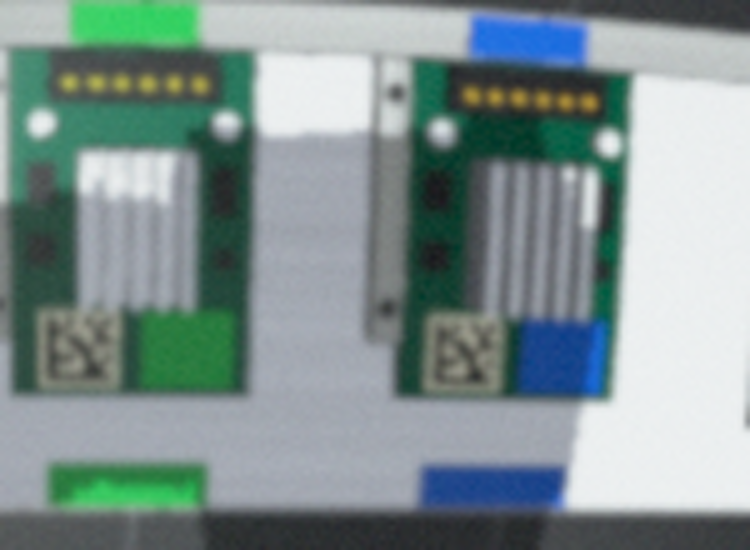

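View pics/s32.png

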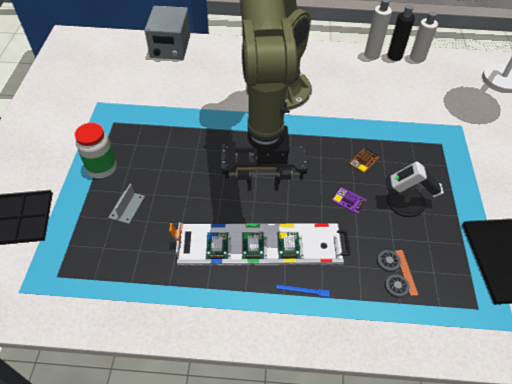

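```bash
python3 - <<'E'
from h import *; import seat
print(go(seat.w(-62,-113,.13),[-90,0,-174.8]))
E
```

```text
[23.1, 80.7, 115.3, -0.0, 0.1, -0.1]
```

Emit:
move_arm(
  moves=[
    [23, 40, 115, 0, 0, 0],
    [23, 80, 115, 0, 0, 0],
    [23, 80, 115, 0, 0, 0],
    [23, 80, 115, 0, 0, 0],
    [23, 80, 115, 0, 0, 0],
    [23, 80, 115, 0, 0, 0],
    [23, 80, 115, 0, 0, 0],
  ],
)

```text
time_s: 50.72
tool_pos: [0.5882, -0.1349, 0.132]
tool_rot: [-90.0, 0.2, -174.5]
force: [1.2, -0.2, -0.4]
grip_width: 0.0547
```

```bash
python3 st.py; python3 - <<'E'
from h import *; import seat
p,d=snap("wrist","w33");crop(p,(190,60,330,210),"w33a",5)
E
```

```text
50.72 loc -60.3 -109.6 z 131.97 rot [ -90.03    0.21 -174.5 ] grip 54.71 Fx 1.1 Fy -0.3 Fz -0.4 T [ 0.05  0.02 -0.04]
```

View pics/w33a.png

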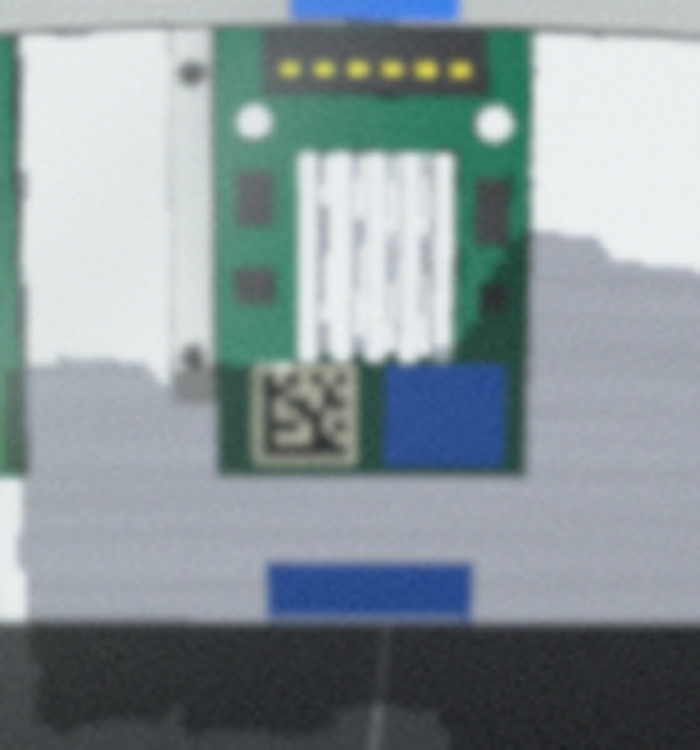

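```bash
python3 -c "
from cell import job
print(job.sign_off())"
```

```text
the job is handed in; nothing more can be done
None
```

I did the whole job in about 51 s of robot time and handed it in; the sign-off gave no verdict.

- **Boards:** Three were on the bench: yellow, green and blue. There was no red board, and I left the brown and purple look-alikes alone. Each is in its own bay, pushed against the back rail and then the side stop until the force showed contact. Close-ups at the end show all three square and flush. None looked knocked aside.
- **Scans:** I scanned yellow, green and blue in that order. Each hold was about 1.5 s at roughly 100 mm, with the computed aim within about 3 mm of the label's middle. The robot gives no sign of a successful read, so I can't confirm the list itself.
- **Slip on the way:** I first moved the wrong way from yellow and aimed briefly at the empty red bay before going on to green. Nothing was there to read.
- **Scanner:** It is back on its stand. A depth check from the same viewpoint matches its original position within about 1 mm.
- **Clip:** It stands upright at the middle of the end plate. I estimate the edge sits about 13 mm inside its jaws, and the rack is empty.
- **Mismatch:** I measured the end plate about 12 mm further along than the −232 mm you gave, taking the bays' midpoint as the carrier's origin. I placed the clip by what the camera showed.

The other things on the bench look unmoved in the last overview picture.

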